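# Clear the lapping bench: sort the compound syringes

### The arm

A 6-joint arm with a two-finger parallel gripper is mounted at the origin on the work surface. World frame = base frame: x ahead of the robot, y to its left, z up, the work surface at z = 0. Lengths are in m, angles in rad, forces in N, time in s.
With the tool pointing down it reaches from about 0.2 to 0.875 m from the base axis. Payload 3.4 kg.
Tool frame: the origin (TCP) lies on the mounting face of the last link; the fingertips stand 199 mm ahead of it and the grasp point (between the pads) lies bot.hold_point_z ahead of it (bot.hold_point_z is the distance from the TCP to the grasp point, in m); y points along the fingers, x is the direction in which the jaws open and shut, and the axes are right-handed (so a half turn about y gives the same grasp; the last joint's range is limited). The gripper opens to 94 mm and grips with 3 to 60 N. Pads are 16 mm wide; open, the fingers measure 119 mm over their backs; the gripper's body (75 mm by 177 mm) begins 78 mm behind the grasp point.
Start: joints at [-1.28, 0.276, 1.505, -0, 1.361, -0.121], TCP at [0.23, -0.527, 0.405] pointing down, gripper open.
Joint ranges: [-2.89, 2.89], [-0.75, 2.08], [0.22, 2.7], [-1.18, 4.32], [0.11, 2.71], [-2.7, 2.7]. Speed limits (rad/s): [2.57, 2.57, 3.14, 3.14, 3.14, 3.14].

### API

Orientations are given as a unit quaternion [w, x, y, z].
In Python, from workcell import bot gives the robot as it stands.
- The arm moves only by the tool move_arm, never from a script. Its argument "rows" is a list that holds one entry, the list of rows, each a list of 7 numbers: the turn, a rotation vector about the tool's x, y, z in units of 5 degrees (1.0 is 5 degrees), then the shift along the tool's x, y, z in units of 40 mm (1.0 is 40 mm), then the gripper's target within -1 to 1 (fully open at 1, half-way at 0, shut at -1). A call has 1 to 5 rows; each row is the pose to reach, as a shift and turn from the pose measured when the call began, along the tool's axes at that moment; what a row does not reach only later rows make up. A row lasts 1/10 s, in which the tool goes at most 50 mm and 8.59 degrees, less where a joint would pass 70% of its speed; a pose out of reach is approached as far as the arm can. A call with a gripper value outside its range is refused whole. The fingers move at their own pace and stop on an object; "squeeze" is the grip in N (left out, the last holds). Time passes only in rows, so rows that repeat a pose let the fingers close. It gives the time, the measured TCP pose, the force and the opening at its end, in the units of the state.
- bot.get_obs(): the state, without advancing time (a new reading comes with each control period).
- bot.get_image(name): name is "scene" or "top"; returns a dict with "img" (384x512x3 uint8, red, green, blue), "vertical_fov" (degrees; the focal length in pixels is half the picture's height over the tangent of half this angle, whatever the lens; pixels are square), "cx", "cy" (the principal point, pixels), "cam_to_world" (4x4, takes a point from camera to world coordinates). Camera axes: x right, y up, looking along -z (the intrinsics and any distortion apply to the point x, -y, -z); pixel columns grow to the right and rows downward; lengths in m; the calibration is good to about 2 mm. A picture is of the moment at which its call begins. There is no depth.
- bot.finish_job(): hands the job in, once; it reports no verdict.
The state is a dict: "time_s": time; "qpos": joint angles; "dq": joint speeds; "joint_efforts": joint torques, N m; "tcp_pos": TCP position; "tcp_rot": TCP orientation; "ft_force": force on the tool from outside, world axes, zero at the start; "ft_torque": the same for the moment, N m; "opening": opening from 0.0 (shut) to 1.0 (fully open).
Only numpy, scipy, OpenCV 4.12 (cv2) and the standard library are available. Lean on these libraries where they do the work, as an engineer would, in place of code of your own. Each camera call takes 0.05 s, during which the arm holds its last target.

### The job

Clear up the lapping-compound syringes lying on the bench: open the red waste box and drop in every used-up syringe (plunger pushed fully home), and lay each syringe that still has compound in it (plunger standing out) along a groove of its own on the sloped rack, nozzle pointing down the slope. When they are all put away, shut the waste box lid. Do not press or pull the plungers, and leave the tub and the brush where they are.

Things in the scene. Friction and masses are not known exactly. Their poses are not given: they have to be found in the camera images.
- syringe_1: white syringe lying on the bench (may be absent). Origin: on the barrel's axis at mid-barrel, 11 mm above the bench; x along the axis to the nozzle. Barrel 22 mm diameter, x -45 to +45 mm; finger flange 38 x 21 x 3 mm at x = -43.5 mm (wings along y stop it rolling); capped nozzle 13 mm diameter to x = +63 mm. About 36 g. Hold by the barrel.
- plunger_1 (a joint): grey plunger of syringe_1, m: 0 = fully home (used up; its 21 mm thumb disc then ends 55 mm behind the syringe's origin), grows as it is pulled out, at most 0.042. A syringe with compound left has it out by 0.024 or more at start, a used-up one by 0.0015 at most. Stiff: moves only above about 14 N.
- syringe_2: white syringe lying on the bench (may be absent). Origin: on the barrel's axis at mid-barrel, 11 mm above the bench; x along the axis to the nozzle. Barrel 22 mm diameter, x -45 to +45 mm; finger flange 38 x 21 x 3 mm at x = -43.5 mm (wings along y stop it rolling); capped nozzle 13 mm diameter to x = +63 mm. About 36 g. Hold by the barrel.
- plunger_2 (a joint): grey plunger of syringe_2, m: 0 = fully home (used up; its 21 mm thumb disc then ends 55 mm behind the syringe's origin), grows as it is pulled out, at most 0.042. A syringe with compound left has it out by 0.024 or more at start, a used-up one by 0.0015 at most. Stiff: moves only above about 14 N.
- syringe_3: white syringe lying on the bench (may be absent). Origin: on the barrel's axis at mid-barrel, 11 mm above the bench; x along the axis to the nozzle. Barrel 22 mm diameter, x -45 to +45 mm; finger flange 38 x 21 x 3 mm at x = -43.5 mm (wings along y stop it rolling); capped nozzle 13 mm diameter to x = +63 mm. About 36 g. Hold by the barrel.
- plunger_3 (a joint): grey plunger of syringe_3, m: 0 = fully home (used up; its 21 mm thumb disc then ends 55 mm behind the syringe's origin), grows as it is pulled out, at most 0.042. A syringe with compound left has it out by 0.024 or more at start, a used-up one by 0.0015 at most. Stiff: moves only above about 14 N.
- syringe_4: white syringe lying on the bench (may be absent). Origin: on the barrel's axis at mid-barrel, 11 mm above the bench; x along the axis to the nozzle. Barrel 22 mm diameter, x -45 to +45 mm; finger flange 38 x 21 x 3 mm at x = -43.5 mm (wings along y stop it rolling); capped nozzle 13 mm diameter to x = +63 mm. About 36 g. Hold by the barrel.
- plunger_4 (a joint): grey plunger of syringe_4, m: 0 = fully home (used up; its 21 mm thumb disc then ends 55 mm behind the syringe's origin), grows as it is pulled out, at most 0.042. A syringe with compound left has it out by 0.024 or more at start, a used-up one by 0.0015 at most. Stiff: moves only above about 14 N.
- syringe_5: white syringe lying on the bench (may be absent). Origin: on the barrel's axis at mid-barrel, 11 mm above the bench; x along the axis to the nozzle. Barrel 22 mm diameter, x -45 to +45 mm; finger flange 38 x 21 x 3 mm at x = -43.5 mm (wings along y stop it rolling); capped nozzle 13 mm diameter to x = +63 mm. About 36 g. Hold by the barrel.
- plunger_5 (a joint): grey plunger of syringe_5, m: 0 = fully home (used up; its 21 mm thumb disc then ends 55 mm behind the syringe's origin), grows as it is pulled out, at most 0.042. A syringe with compound left has it out by 0.024 or more at start, a used-up one by 0.0015 at most. Stiff: moves only above about 14 N.
- syringe_6: white syringe lying on the bench (may be absent). Origin: on the barrel's axis at mid-barrel, 11 mm above the bench; x along the axis to the nozzle. Barrel 22 mm diameter, x -45 to +45 mm; finger flange 38 x 21 x 3 mm at x = -43.5 mm (wings along y stop it rolling); capped nozzle 13 mm diameter to x = +63 mm. About 36 g. Hold by the barrel.
- plunger_6 (a joint): grey plunger of syringe_6, m: 0 = fully home (used up; its 21 mm thumb disc then ends 55 mm behind the syringe's origin), grows as it is pulled out, at most 0.042. A syringe with compound left has it out by 0.024 or more at start, a used-up one by 0.0015 at most. Stiff: moves only above about 14 N.
- rack_bed: sloped top of the fixed aluminium rack (base 125 x 244 mm, about 85 mm high): two cross bars with four V notches each carry syringes on a 25 degree slope, low end towards the robot. Origin: middle of the bed, level with the notch bottoms, 55 mm above the bench. x points up the slope, away from the robot; y along the bars; z square to the slope. Rack and waste box may stand on either side, turned up to 7 degrees.
- rack_low (a point): point off the low (robot-side) end of the rack, 60 mm down the slope from rack_bed's origin; nozzles must point to this side. The rack's two bars are 8 mm thick, at x = -29 and +29 mm of rack_bed (50 mm free between them for fingers); notches are 90 degree V's, 28 mm wide, 14 mm deep, 54 mm apart; bar tops at z = +14 mm, side frames below z = -8 mm.
- groove_1 (a point): middle of groove 1 (grooves run 1 to 4 from the rack's -y end to its +y end): the point on the axis of a syringe lying in the groove, halfway between the two bars; same axes as rack_bed. At start empty.
- groove_2 (a point): middle of groove 2 (grooves run 1 to 4 from the rack's -y end to its +y end): the point on the axis of a syringe lying in the groove, halfway between the two bars; same axes as rack_bed. At start empty.
- groove_3 (a point): middle of groove 3 (grooves run 1 to 4 from the rack's -y end to its +y end): the point on the axis of a syringe lying in the groove, halfway between the two bars; same axes as rack_bed. At start empty.
- groove_4 (a point): middle of groove 4 (grooves run 1 to 4 from the rack's -y end to its +y end): the point on the axis of a syringe lying in the groove, halfway between the two bars; same axes as rack_bed. At start empty.
- waste_box: fixed red steel bench waste box, 160 (x) x 200 (y) x 120 mm high, walls 4 mm, origin under its centre; a blank yellow plate on its front (-x side, towards the robot).
- waste_lid (a joint): lid of the waste box, rad: 0 = shut, 1.57 = upright, at most 2.0. Hinged along the box's far (+x) top edge (hinge line 80 mm from the box's centre, 120 mm above the bench), opens upwards away from the robot; stiff hinge (about 0.3 Nm), stays at any angle.
- waste_lid_handle (a point): centre of the head of the lid's black knob (head 28 mm diameter, 16 mm tall, on a 12 mm stem), 35 mm above the lid plate, which is 6 mm thick. With the lid shut the point is 130 mm to the box's -x side of the hinge line and 41 mm above it; it turns with the lid.
- tub: white plastic tub, 84 mm diameter, 100 mm tall, bystander; origin under its centre.
- bench_brush: small wooden-handled bench brush lying on the bench, about 190 mm long, bystander.
Not all that is in view belongs to the job. What is shaped like the syringe_5 but green or orange is not meant.

How it is judged:
On the way, in this order (a step that is already met when the one before it is completed fails the run):
1. the waste box lid is opened wide (at least 1.3 rad) (value of joint waste_lid above 1.3 rad), for 0.2 s.
2. every used-up syringe is in the waste box ((value of joint plunger_1 above 0.014 m or (x of syringe_1 in the frame of waste_box between -0.08 and 0.08 m and y of syringe_1 in the frame of waste_box between -0.1 and 0.1 m and z of syringe_1 in the frame of waste_box between 0 and 0.115 m)) and (value of joint plunger_2 above 0.014 m or (x of syringe_2 in the frame of waste_box between -0.08 and 0.08 m and y of syringe_2 in the frame of waste_box between -0.1 and 0.1 m and z of syringe_2 in the frame of waste_box between 0 and 0.115 m)) and (value of joint plunger_3 above 0.014 m or (x of syringe_3 in the frame of waste_box between -0.08 and 0.08 m and y of syringe_3 in the frame of waste_box between -0.1 and 0.1 m and z of syringe_3 in the frame of waste_box between 0 and 0.115 m)) and (value of joint plunger_4 above 0.014 m or (x of syringe_4 in the frame of waste_box between -0.08 and 0.08 m and y of syringe_4 in the frame of waste_box between -0.1 and 0.1 m and z of syringe_4 in the frame of waste_box between 0 and 0.115 m)) and (value of joint plunger_5 above 0.014 m or (x of syringe_5 in the frame of waste_box between -0.08 and 0.08 m and y of syringe_5 in the frame of waste_box between -0.1 and 0.1 m and z of syringe_5 in the frame of waste_box between 0 and 0.115 m)) and (value of joint plunger_6 above 0.014 m or (x of syringe_6 in the frame of waste_box between -0.08 and 0.08 m and y of syringe_6 in the frame of waste_box between -0.1 and 0.1 m and z of syringe_6 in the frame of waste_box between 0 and 0.115 m))), for 0.2 s.
At the end, for the whole second after the job is handed in: Used-up syringes are in the waste box, plungers home within 6 mm; each other one lies still in a groove, mid-barrel within 20 mm of its middle point, axis within 8 degrees, nozzle downhill, plunger still out; lid under 0.06 rad; bystanders moved under 30 mm (((value of joint plunger_1 below 0.006 m and (x of syringe_1 in the frame of waste_box between -0.08 and 0.08 m and y of syringe_1 in the frame of waste_box between -0.1 and 0.1 m and z of syringe_1 in the frame of waste_box between 0 and 0.115 m)) or ((distance between syringe_1 and groove_1 below 0.02 m or distance between syringe_1 and groove_2 below 0.02 m or distance between syringe_1 and groove_3 below 0.02 m or distance between syringe_1 and groove_4 below 0.02 m) and angle between the x axis of syringe_1 and the x axis of rack_bed, either way round below 0.14 rad and x of rack_low in the frame of syringe_1 above 0.02 m and linear speed of syringe_1 below 0.03 m/s and value of joint plunger_1 above 0.014 m)) and ((value of joint plunger_2 below 0.006 m and (x of syringe_2 in the frame of waste_box between -0.08 and 0.08 m and y of syringe_2 in the frame of waste_box between -0.1 and 0.1 m and z of syringe_2 in the frame of waste_box between 0 and 0.115 m)) or ((distance between syringe_2 and groove_1 below 0.02 m or distance between syringe_2 and groove_2 below 0.02 m or distance between syringe_2 and groove_3 below 0.02 m or distance between syringe_2 and groove_4 below 0.02 m) and angle between the x axis of syringe_2 and the x axis of rack_bed, either way round below 0.14 rad and x of rack_low in the frame of syringe_2 above 0.02 m and linear speed of syringe_2 below 0.03 m/s and value of joint plunger_2 above 0.014 m)) and ((value of joint plunger_3 below 0.006 m and (x of syringe_3 in the frame of waste_box between -0.08 and 0.08 m and y of syringe_3 in the frame of waste_box between -0.1 and 0.1 m and z of syringe_3 in the frame of waste_box between 0 and 0.115 m)) or ((distance between syringe_3 and groove_1 below 0.02 m or distance between syringe_3 and groove_2 below 0.02 m or distance between syringe_3 and groove_3 below 0.02 m or distance between syringe_3 and groove_4 below 0.02 m) and angle between the x axis of syringe_3 and the x axis of rack_bed, either way round below 0.14 rad and x of rack_low in the frame of syringe_3 above 0.02 m and linear speed of syringe_3 below 0.03 m/s and value of joint plunger_3 above 0.014 m)) and ((value of joint plunger_4 below 0.006 m and (x of syringe_4 in the frame of waste_box between -0.08 and 0.08 m and y of syringe_4 in the frame of waste_box between -0.1 and 0.1 m and z of syringe_4 in the frame of waste_box between 0 and 0.115 m)) or ((distance between syringe_4 and groove_1 below 0.02 m or distance between syringe_4 and groove_2 below 0.02 m or distance between syringe_4 and groove_3 below 0.02 m or distance between syringe_4 and groove_4 below 0.02 m) and angle between the x axis of syringe_4 and the x axis of rack_bed, either way round below 0.14 rad and x of rack_low in the frame of syringe_4 above 0.02 m and linear speed of syringe_4 below 0.03 m/s and value of joint plunger_4 above 0.014 m)) and ((value of joint plunger_5 below 0.006 m and (x of syringe_5 in the frame of waste_box between -0.08 and 0.08 m and y of syringe_5 in the frame of waste_box between -0.1 and 0.1 m and z of syringe_5 in the frame of waste_box between 0 and 0.115 m)) or ((distance between syringe_5 and groove_1 below 0.02 m or distance between syringe_5 and groove_2 below 0.02 m or distance between syringe_5 and groove_3 below 0.02 m or distance between syringe_5 and groove_4 below 0.02 m) and angle between the x axis of syringe_5 and the x axis of rack_bed, either way round below 0.14 rad and x of rack_low in the frame of syringe_5 above 0.02 m and linear speed of syringe_5 below 0.03 m/s and value of joint plunger_5 above 0.014 m)) and ((value of joint plunger_6 below 0.006 m and (x of syringe_6 in the frame of waste_box between -0.08 and 0.08 m and y of syringe_6 in the frame of waste_box between -0.1 and 0.1 m and z of syringe_6 in the frame of waste_box between 0 and 0.115 m)) or ((distance between syringe_6 and groove_1 below 0.02 m or distance between syringe_6 and groove_2 below 0.02 m or distance between syringe_6 and groove_3 below 0.02 m or distance between syringe_6 and groove_4 below 0.02 m) and angle between the x axis of syringe_6 and the x axis of rack_bed, either way round below 0.14 rad and x of rack_low in the frame of syringe_6 above 0.02 m and linear speed of syringe_6 below 0.03 m/s and value of joint plunger_6 above 0.014 m)) and value of joint waste_lid below 0.06 rad); the robot touches nothing.
It fails at once if the tub is shifted by more than 30 mm (distance of tub from where it was at the start of the episode above 0.03 m).
It fails at once if the brush is shifted by more than 30 mm (distance of bench_brush from where it was at the start of the episode above 0.03 m).
It fails at once if a plunger is pressed in or pulled out so far that the syringe's state changes (between 6 and 14 mm out) (value of joint plunger_1 between 0.006 and 0.014 m or value of joint plunger_2 between 0.006 and 0.014 m or value of joint plunger_3 between 0.006 and 0.014 m or value of joint plunger_4 between 0.006 and 0.014 m or value of joint plunger_5 between 0.006 and 0.014 m or value of joint plunger_6 between 0.006 and 0.014 m).
Of syringe_1, syringe_2, syringe_3, syringe_4, syringe_5, syringe_6 only 4 to 6 are there at a start; the rules pass over those that are not, and their reading is None.
At some moment in a run one of syringe_1, syringe_2, syringe_3, syringe_4, syringe_5, syringe_6 may be knocked a few centimetres aside while the robot is not near it.
Once in a run the grip may slacken for a moment while it holds something.
It also fails if it takes over 210 s, if anything falls off the work surface, if the arm or the gripper's body presses on something with over 40 N, if the wrist force passes 120 N, or if a joint passes its speed limit or range.

## Working session

There is one attempt and no reset: what is moved stays moved. The work goes in short steps, Python scripts to look and compute and a tool call to move; the robot and the scene stay as the last step left them, time stands still between calls to the robot, and variables do not carry over. Pictures are saved under pics/ and viewed, and the job is handed in when it is done.

Besides the shell and the picture viewer there is one more tool, called after "Call:" by a JSON object that holds its "fn" and its "kwargs", one argument or row to a line. move_arm: Moves the arm, as the interface text tells. Its arguments: {"type":"object","properties":{"rows":{"type":"array","items":{"type":"array","items":{"type":"array","items":{"type":"number"}}}},"squeeze":{"type":"number"}},"required":["rows"]}

```bash
mkdir -p pics; ls; python3 - <<'E'
from workcell import bot
import cv2, numpy as np
o=bot.get_obs(); print(o, bot.hold_point_z)
for n in ("scene","top"):
    d=bot.get_image(n); print(n,{k:v for k,v in d.items() if k!="img"})
    cv2.imwrite(f"pics/{n}0.png",cv2.cvtColor(d["img"],cv2.COLOR_RGB2BGR))
    np.save(f"{n}0.npy",d["img"])
E
```

```text
pics
{'time_s': 0.0, 'qpos': array([-1.28001524e+00,  2.76556072e-01,  1.50610079e+00, -2.45076074e-06,
        1.36072459e+00, -1.21031604e-01]), 'dq': array([ 0.00032233, -0.00042334,  0.00114494,  0.00098304,  0.0001069 ,
       -0.00032355]), 'joint_efforts': array([-6.53854368e-04, -4.04585731e+01, -2.37231034e+01,  6.99519832e-02,
        3.46251985e-02, -1.41649512e-04]), 'tcp_pos': array([ 0.23007121, -0.52672834,  0.40383953]), 'tcp_rot': array([ 0.59207216, -0.59125809,  0.38769456, -0.38672647]), 'ft_force': array([ 1.04211112, -0.20847102,  0.35121416]), 'ft_torque': array([-0.02146615, -0.05532465, -0.00691472]), 'opening': 1.0001585691647565} 0.1804
scene {'vertical_fov': 55.48240659791237, 'cx': 253.16354860352914, 'cy': 191.05137073489823, 'cam_to_world': array([[ 0.31925799, -0.73949736,  0.59263647,  1.23593179],
       [ 0.94752186,  0.26006568, -0.18592517, -0.24980443],
       [-0.01663324,  0.62089411,  0.78371796,  1.03692592],
       [ 0.        ,  0.        ,  0.        ,  1.        ]])}
top {'vertical_fov': 45.58301501524994, 'cx': 255.79964305216524, 'cy': 191.63026553193652, 'cam_to_world': array([[-1.97302581e-02,  9.88770474e-01, -1.48133945e-01,
         3.45521831e-01],
       [-9.99802988e-01, -1.98338001e-02,  7.78315943e-04,
        -4.96312098e-02],
       [-2.16848324e-03,  1.48120118e-01,  9.88967001e-01,
         1.37577959e+00],
       [ 0.00000000e+00,  0.00000000e+00,  0.00000000e+00,
         1.00000000e+00]])}
```

View images.

View pics/scene0.png

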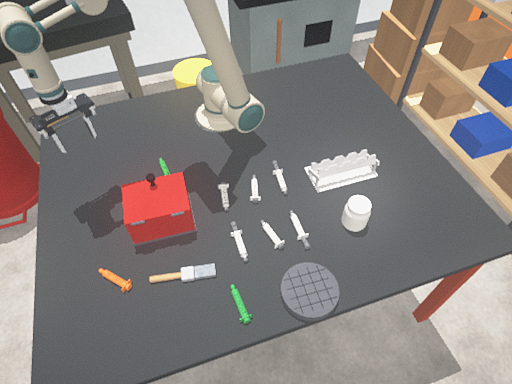

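View pics/top0.png

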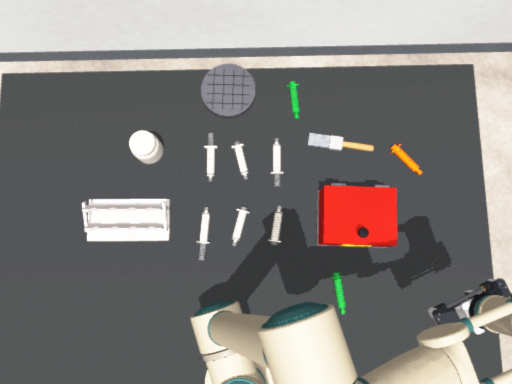

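```bash
cat > h.py <<'E'
import numpy as np, cv2
from scipy.spatial.transform import Rotation as R
from workcell import bot
def cam(d):
    f=(d["img"].shape[0]/2)/np.tan(np.radians(d["vertical_fov"]/2)); return f,d["cx"],d["cy"],np.array(d["cam_to_world"])
def p2w(d,u,v,z):
    f,cx,cy,T=cam(d); r=T[:3,:3]@np.array([(u-cx)/f,-(v-cy)/f,-1.]); o=T[:3,3]
    return o+r*(z-o[2])/r[2]
def w2p(d,p):
    f,cx,cy,T=cam(d); c=T[:3,:3].T@(np.array(p)-T[:3,3]); return np.array([cx+f*c[0]/-c[2], cy-f*c[1]/-c[2]])
def crop(d,x0,y0,x1,y1,s,name):
    im=cv2.cvtColor(d["img"],cv2.COLOR_RGB2BGR)[y0:y1,x0:x1]
    im=cv2.resize(im,None,fx=s,fy=s,interpolation=cv2.INTER_CUBIC)
    for u in range((x0//10+1)*10,x1,10):
        cv2.line(im,((u-x0)*s,0),((u-x0)*s,6 if u%50 else 14),(0,255,255),1)
        if u%20==0: cv2.putText(im,str(u),((u-x0)*s-10,24),0,.4,(0,255,255),1)
    for v in range((y0//10+1)*10,y1,10):
        cv2.line(im,(0,(v-y0)*s),(6,(v-y0)*s),(0,255,255),1)
        if v%20==0: cv2.putText(im,str(v),(8,(v-y0)*s+4),0,.4,(0,255,255),1)
    cv2.imwrite("pics/"+name,im)
def st():
    o=bot.get_obs(); q=o["tcp_rot"]; r=R.from_quat([q[1],q[2],q[3],q[0]])
    return o,np.array(o["tcp_pos"]),r
E
python3 - <<'E'
from h import *
d=bot.get_image("top")
crop(d,190,125,300,265,5,"c1.png")
crop(d,75,125,185,250,6,"c2.png")
crop(d,300,170,420,260,6,"c3.png")
o,p,r=st(); print(r.as_matrix())
E
```

```text
[[ 4.00230005e-01 -3.74258982e-04  9.16414646e-01]
 [-9.16413753e-01  1.29114634e-03  4.00230142e-01]
 [-1.33301514e-03 -9.99999096e-01  1.73779429e-04]]
```

View pics/c1.png

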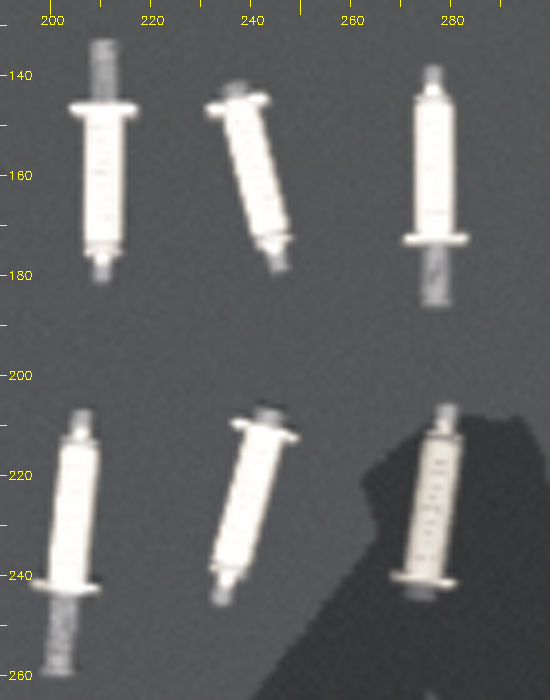

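View pics/c2.png

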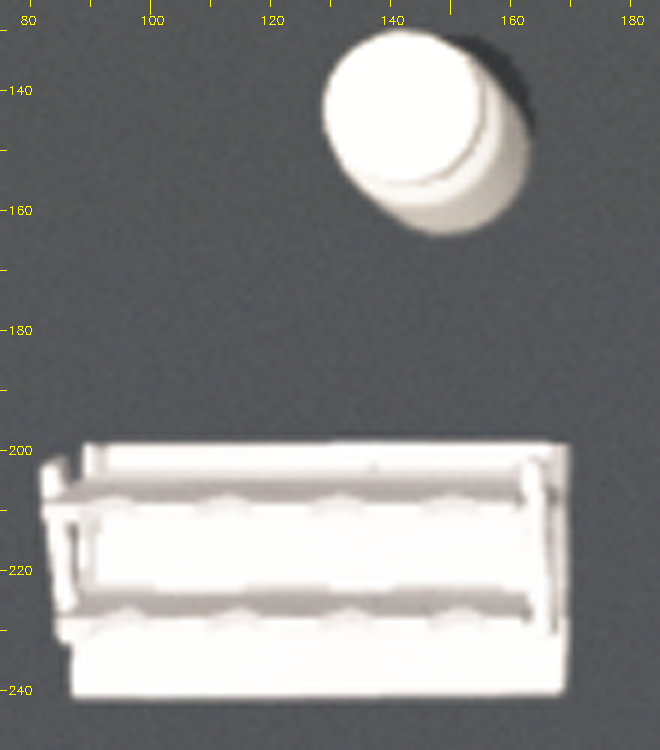

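View pics/c3.png

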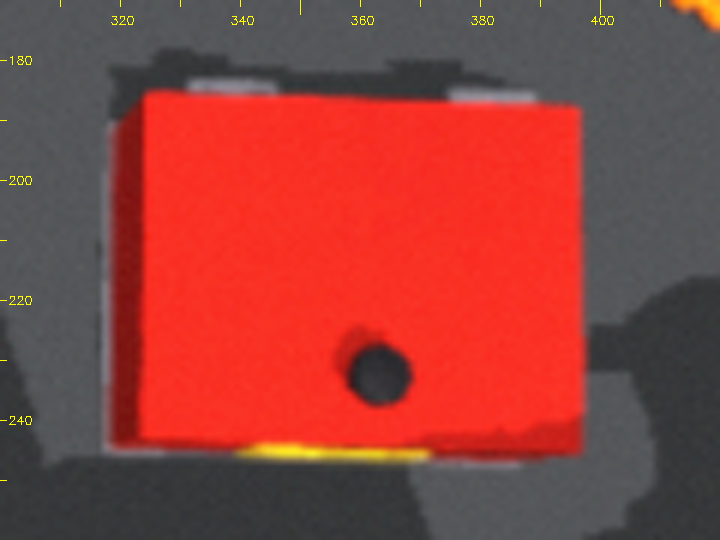

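```bash
cat > m.py <<'E'
from h import *
d=bot.get_image("top"); e=bot.get_image("scene")
S=dict(A=((210.5,146.5),(210,181)),B=((237.5,145.5),(246,178.5)),C=((277,172.5),(276.3,138.5)),D=((203.3,242),(206.3,207.5)),E=((242.3,211),(234,245)),F=((275.5,241),(279.5,206)))
for k,(a,b) in S.items():
    a=p2w(d,*a,.011);b=p2w(d,*b,.011); v=b-a; L=np.linalg.norm(v); c=a+v/L*.0435
    print(k,"c",c.round(4),"len",L.round(4),"yaw",np.degrees(np.arctan2(v[1],v[0])).round(1), "scene px",w2p(e,c).round(1))
for n,pt in dict(bl=(323.5,244),br=(397,246),tr=(396.5,188),tl=(324,185.5)).items(): print("box",n,p2w(d,*pt,.126).round(4))
print("knob",p2w(d,363,232.5,.169).round(4), w2p(e,p2w(d,363,232.5,.161)))
for n,pt in dict(bl=(87,241),br=(169,240.5),tr=(169,199),tl=(89,199)).items(): print("rackbase",n,p2w(d,*pt,.0).round(4))
crop(e,290,130,400,240,6,"s2.png"); crop(e,110,160,210,250,7,"s3.png"); crop(e,205,150,325,260,6,"s1.png")
E
python3 m.py
```

```text
A c [0.6491 0.0862 0.011 ] len 0.1073 yaw 178.9 scene px [297.7 225.8]
B c [ 0.6518 -0.0074  0.011 ] len 0.1061 yaw -166.7 scene px [271.6 234.4]
C c [ 0.6509 -0.1166  0.011 ] len 0.1063 yaw -0.4 scene px [239.7 243.8]
D c [0.4451 0.1044 0.011 ] len 0.1034 yaw -5.2 scene px [280.5 180.2]
E c [0.4499 0.0019 0.011 ] len 0.1043 yaw 165.4 scene px [254.4 188.3]
F c [ 0.4435 -0.1124  0.011 ] len 0.1054 yaw -8.0 scene px [223.5 195.3]
box bl [ 0.3851 -0.2318  0.126 ]
box br [ 0.3758 -0.431   0.126 ]
box tr [ 0.5351 -0.4401  0.126 ]
box tl [ 0.5461 -0.2399  0.126 ]
knob [ 0.4118 -0.3307  0.169 ] [150.23446688 177.27821632]
rackbase bl [0.4121 0.4583 0.    ]
rackbase br [0.4087 0.2124 0.    ]
rackbase tr [0.5342 0.2134 0.    ]
rackbase tl [0.5391 0.4566 0.    ]
```

View pics/s1.png

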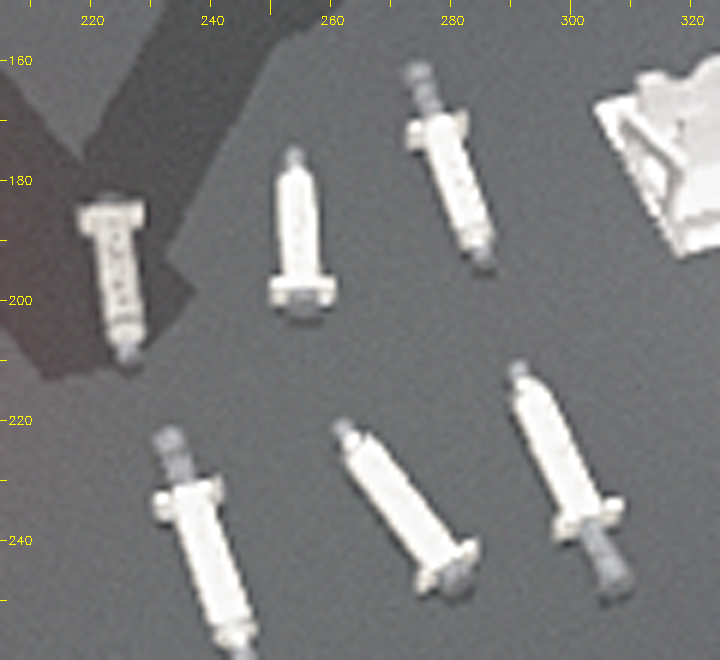

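View pics/s2.png

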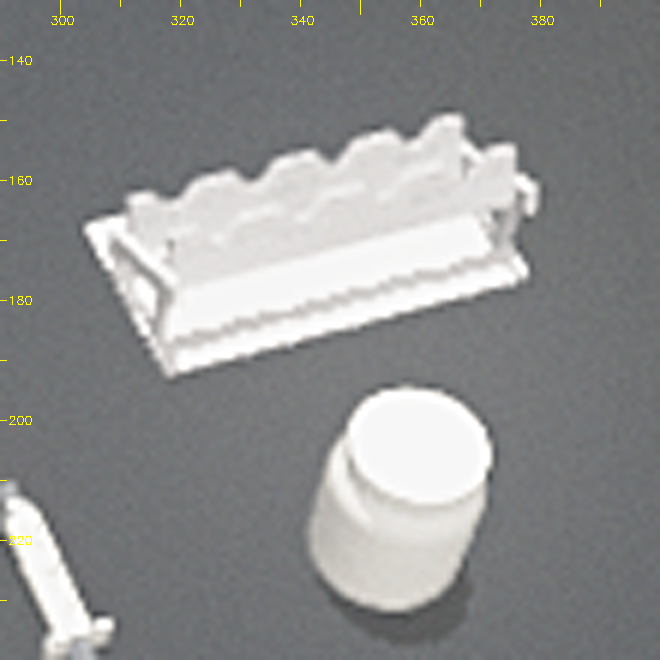

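View pics/s3.png

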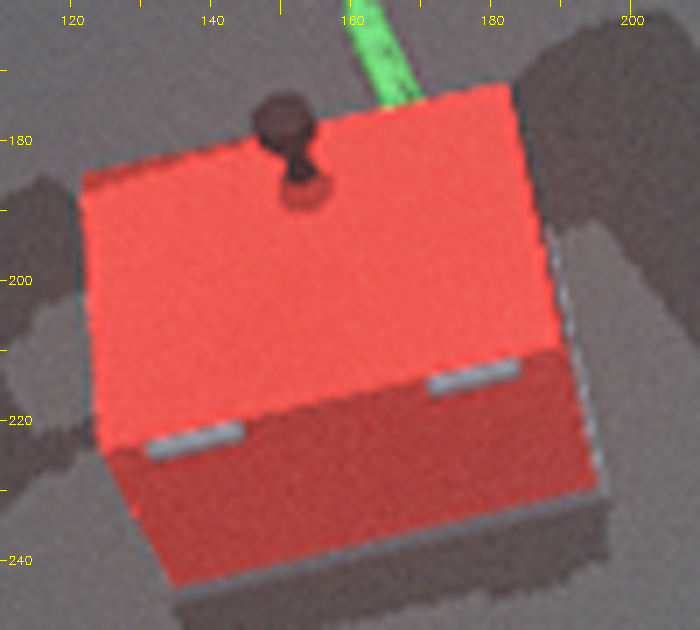

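```bash
cat > plan.py <<'E'
# usage: plan.py x y z yawdeg [tiltdeg]  : grasp-point target; tilt about world y after yaw (25 = rack)
from h import *
import sys
def tgt(G,yaw,tilt=0,about=None):
    y=np.radians(yaw); X=np.array([np.cos(y),np.sin(y),0]); Y=np.array([0,0,-1.]); Z=np.cross(X,Y)
    M=np.stack([X,Y,Z],1); r=R.from_matrix(M)
    if tilt: r=r*R.from_rotvec([np.radians(tilt),0,0])   # about tool x
    return np.array(G)-r.as_matrix()[:,1]*bot.hold_point_z, r
def rel(G,yaw,tilt=0):
    o,p,r=st(); tp,tr=tgt(G,yaw,tilt)
    w=np.degrees((r.inv()*tr).as_rotvec())/5; s=r.inv().apply(tp-p)/.04
    return w,s,o
if __name__=="__main__":
    a=[float(v) for v in sys.argv[1:]]
    w,s,o=rel(a[:3],a[3],a[4] if len(a)>4 else 0)
    g=st(); print("row",w.round(2),s.round(2),"| dist mm",(np.linalg.norm(s)*40).round(),"ang",(np.linalg.norm(w)*5).round(1))
    print("G now",(g[1]+g[2].as_matrix()[:,1]*bot.hold_point_z).round(4),"q",np.array(o["qpos"]).round(2),"t",round(o["time_s"],2),"open mm",round(o["opening"]*94,1))
E
cat > rk.py <<'E'
from h import *
def rack(c=(.4735,.3352),yaw=-.8):
    t=np.radians(yaw); B=R.from_euler('ZY',[t,-np.radians(25)]).as_matrix(); return np.array([*c,.055]),B
if __name__=="__main__":
    o,B=rack(); print(B.round(3))
    for cam_,bx,s in(("top",(75,185,185,250),7),("scene",(290,130,400,200),7)):
        d=bot.get_image(cam_)
        im=cv2.cvtColor(d["img"],cv2.COLOR_RGB2BGR)[bx[1]:bx[3],bx[0]:bx[2]]; im=cv2.resize(im,None,fx=s,fy=s,interpolation=cv2.INTER_CUBIC)
        for bxx in(-29,29):
            P=[]
            for y in np.arange(-108,109,1):
                n=min(abs(y-g) for g in(-81,-27,27,81)); z=min(n,14)
                u=w2p(d,o+B@(np.array([bxx,y,z])/1000)); P.append([(u[0]-bx[0]+.5)*s,(u[1]-bx[1]+.5)*s])
            cv2.polylines(im,[np.array(P,np.int32)],False,(0,0,255),1)
        cv2.imwrite(f"pics/rk_{cam_}.png",im)
    for i,y in enumerate((-81,-27,27,81)): print(i+1,(o+B@np.array([0,y/1000,.01556])).round(4))
E
python3 rk.py; python3 plan.py .411 -.332 .26 -93
```

```text
[[ 0.906  0.014 -0.423]
 [-0.013  1.     0.006]
 [ 0.423  0.     0.906]]
1 [0.4658 0.2543 0.0691]
2 [0.4665 0.3083 0.0691]
3 [0.4673 0.3623 0.0691]
4 [0.4681 0.4163 0.0691]
row [ 0.    5.32 -0.  ] [-2.66 -0.9   6.09] | dist mm 268.0 ang 26.6
G now [ 0.2301 -0.5269  0.2241] q [-1.28  0.28  1.51 -0.    1.36 -0.12] t 0.35 open mm 94.3
```

View pics/rk_top.png

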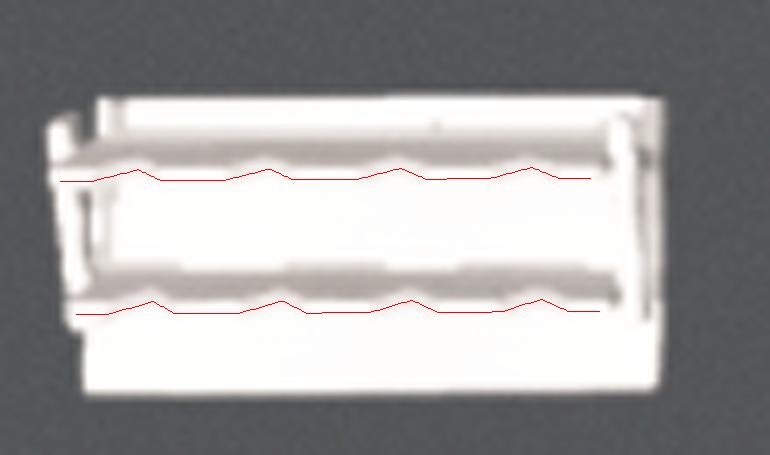

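View pics/rk_scene.png

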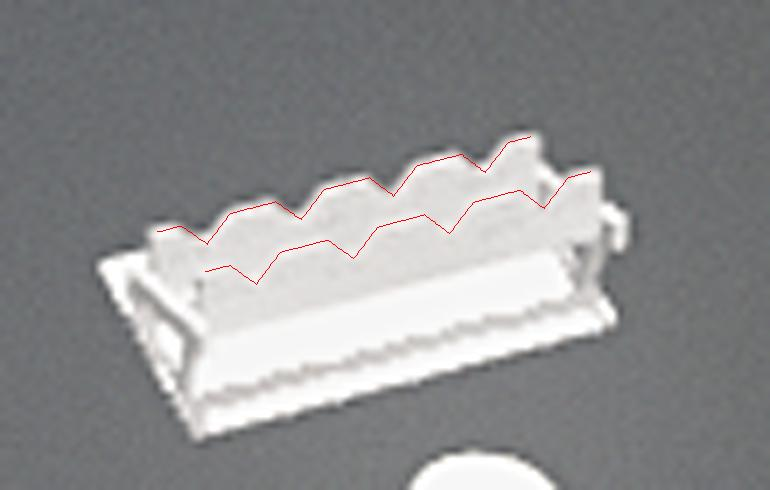

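Call:
{"fn": "move_arm", "kwargs": {
  "rows": [
    [[0, 1.33, 0, -0.67, -0.9, 1.2, 0.3], [0, 2.66, 0, -1.33, -0.9, 2.4, 0.3], [0, 4, 0, -2, -0.9, 3.6, 0.3], [0, 5.32, 0, -2.66, -0.9, 4.8, 0.3], [0, 5.32, 0, -2.66, -0.9, 6.09, 0.3]]
  ],
  "squeeze": 20
}}

```text
time_s: 0.85
tcp_pos: [0.388, -0.3446, 0.4411]
tcp_rot: [0.486, -0.486, 0.514, -0.513]
ft_force: [1.5, -0.1, 1.0]
opening: 0.655
```

```bash
python3 plan.py .411 -.332 .26 -93;python3 plan.py .411 -.332 .161 -93
```

```text
row [ 0.   -0.03 -0.  ] [-0.35  0.02  0.56] | dist mm 26.0 ang 0.2
G now [ 0.3879 -0.3445  0.2607] q [-0.86  0.17  1.55 -0.    1.42  0.77] t 0.85 open mm 61.6
row [ 0.   -0.03 -0.  ] [-0.35  2.49  0.56] | dist mm 103.0 ang 0.2
G now [ 0.3879 -0.3445  0.2607] q [-0.86  0.17  1.55 -0.    1.42  0.77] t 0.85 open mm 61.6
```

Call:
{"fn": "move_arm", "kwargs": {
  "rows": [
    [[0, 0, 0, -0.35, 0, 0.56, 0.3], [0, 0, 0, -0.35, 1.2, 0.56, 0.3], [0, 0, 0, -0.35, 2.0, 0.56, 0.3], [0, 0, 0, -0.35, 2.45, 0.56, 0.3], [0, 0, 0, -0.35, 2.45, 0.56, 0.3]]
  ]
}}

```text
time_s: 1.35
tcp_pos: [0.4105, -0.3309, 0.3404]
tcp_rot: [0.486, -0.486, 0.516, -0.511]
ft_force: [-0.2, 0.3, -0.2]
opening: 0.652
```

```bash
python3 plan.py .411 -.332 .161 -93; python3 - <<'E'
from h import *
crop(bot.get_image("scene"),90,110,220,250,5,"k1.png"); crop(bot.get_image("top"),300,150,430,270,5,"k1t.png")
E
```

```text
row [ 0.06 -0.03 -0.05] [ 0.03 -0.02  0.02] | dist mm 2.0 ang 0.4
G now [ 0.4096 -0.33    0.16  ] q [-0.81  0.25  1.71 -0.    1.19  0.82] t 1.35 open mm 61.3
```

View pics/k1.png

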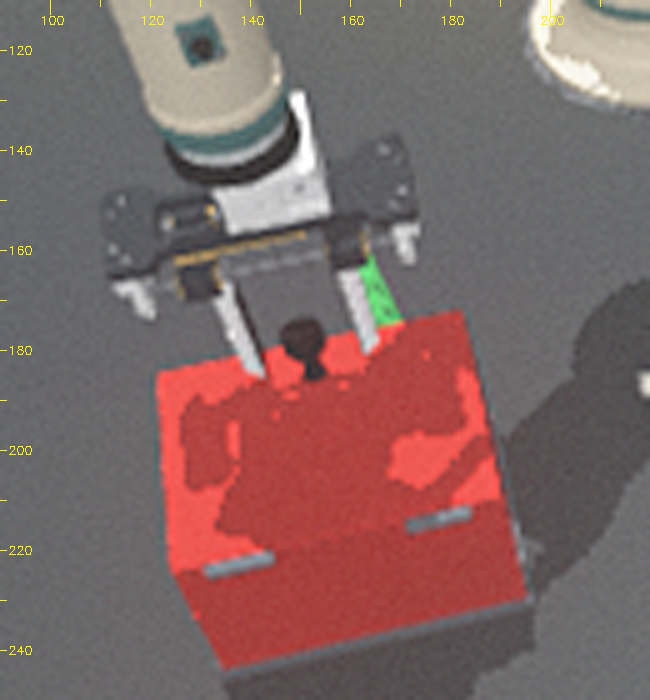

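Call:
{"fn": "move_arm", "kwargs": {
  "rows": [
    [[0, 0, 0, 0, 0, 0, -0.6], [0, 0, 0, 0, 0, 0, -0.6], [0, 0, 0, 0, 0, 0, -0.6], [0, 0, 0, 0, 0, 0, -0.6]]
  ],
  "squeeze": 25
}}

```text
time_s: 1.85
tcp_pos: [0.4113, -0.3322, 0.3442]
tcp_rot: [-0.486, 0.486, -0.513, 0.514]
ft_force: [0.6, 0.9, 0.1]
opening: 0.348
```

```bash
cat > lid.py <<'E'
from plan import *
# arc offsets of the grasp point relative to current (box yaw -2.9), phi in rad, tool kept upright
def knob(phi,c=(.4605,-.3357),yaw=-2.9):
    x=.08-.130*np.cos(phi)+.041*np.sin(phi); z=.12+.130*np.sin(phi)+.041*np.cos(phi); t=np.radians(yaw)
    return np.array([c[0]+x*np.cos(t),c[1]+x*np.sin(t),z])
if __name__=="__main__":
    o,p,r=st(); G=p+r.as_matrix()[:,1]*bot.hold_point_z
    p0=float(sys.argv[1]); print("G",G.round(4),"model",knob(p0).round(4),"open",round(o["opening"]*94,1),np.round(o["ft_force"],1),"t",o["time_s"])
    for ph in sys.argv[2:]:
        print(ph,(r.inv().apply(knob(float(ph))-knob(p0))/.04).round(2))
E
python3 lid.py 0 .15 .35 .55 .75 .95 1.15 1.35 1.55 1.65 1.7
```

```text
G [ 0.4114 -0.3323  0.1638] model [ 0.4106 -0.3332  0.161 ] open 32.7 [0.6 0.9 0.1] t 1.85
.15 [-0.   -0.47  0.19]
.35 [-0.   -1.05  0.55]
.55 [-0.   -1.55  1.02]
.75 [-0.01 -1.94  1.57]
.95 [-0.01 -2.21  2.2 ]
1.15 [-0.01 -2.36  2.86]
1.35 [-0.01 -2.37  3.54]
1.55 [-0.02 -2.24  4.21]
1.65 [-0.02 -2.13  4.53]
1.7 [-0.02 -2.06  4.69]
```

Call:
{"fn": "move_arm", "kwargs": {
  "rows": [
    [[0, 0, 0, 0, 0.05, 0, -0.8], [0, 0, 0, 0, 0.05, 0, -0.8], [0, 0, 0, 0, 0.05, 0, -0.8]]
  ]
}}

```text
time_s: 2.15
tcp_pos: [0.4113, -0.3322, 0.3434]
tcp_rot: [-0.486, 0.486, -0.513, 0.514]
ft_force: [-1.1, 0.9, 6.4]
opening: 0.285
```

Call:
{"fn": "move_arm", "kwargs": {
  "rows": [
    [[0, 0, 0, 0, -0.47, 0.19, -0.8], [0, 0, 0, 0, -1.05, 0.55, -0.8], [0, 0, 0, 0, -1.55, 1.02, -0.8], [0, 0, 0, 0, -1.94, 1.57, -0.8], [0, 0, 0, 0, -2.21, 2.2, -0.8]]
  ]
}}

```text
time_s: 2.65
tcp_pos: [0.4982, -0.3368, 0.4322]
tcp_rot: [0.485, -0.487, 0.514, -0.513]
ft_force: [-2.6, -1.8, -6.9]
opening: 0.286
```

```bash
python3 lid.py .8;python3 lid.py .85;python3 lid.py .95 1.15 1.35 1.55 1.65 1.7
```

```text
G [ 0.4975 -0.3371  0.2518] model [ 0.4793 -0.3367  0.2418] open 26.9 [-2.6 -1.8 -6.9] t 2.65
G [ 0.4975 -0.3371  0.2518] model [ 0.4855 -0.337   0.2447] open 26.9 [-2.6 -1.8 -6.9] t 2.65
G [ 0.4975 -0.3371  0.2518] model [ 0.4982 -0.3376  0.2496] open 26.9 [-2.6 -1.8 -6.9] t 2.65
1.15 [-0.   -0.15  0.66]
1.35 [-0.01 -0.16  1.34]
1.55 [-0.01 -0.04  2.01]
1.65 [-0.01  0.07  2.34]
1.7 [-0.01  0.14  2.49]
```

Call:
{"fn": "move_arm", "kwargs": {
  "rows": [
    [[0, 0, 0, 0, -0.15, 0.66, -0.8], [0, 0, 0, 0, -0.16, 1.34, -0.8], [0, 0, 0, 0, -0.04, 2.01, -0.8], [0, 0, 0, 0, 0.07, 2.34, -0.8], [0, 0, 0, 0, 0.14, 2.49, -0.8]]
  ]
}}

```text
time_s: 3.15
tcp_pos: [0.5992, -0.3422, 0.4272]
tcp_rot: [-0.485, 0.487, -0.513, 0.514]
ft_force: [-0.4, 0.8, 6.4]
opening: 0.286
```

```bash
python3 lid.py 1.65;python3 lid.py 1.7; python3 - <<'E'
from h import *
crop(bot.get_image("scene"),60,60,220,250,4,"k2.png"); d=bot.get_image("top");crop(d,180,120,420,270,3,"k2t.png")
E
```

```text
G [ 0.5991 -0.3427  0.2468] model [ 0.5915 -0.3423  0.2463] open 26.9 [-0.4  0.8  6.4] t 3.15
G [ 0.5991 -0.3427  0.2468] model [ 0.5977 -0.3427  0.2436] open 26.9 [-0.4  0.8  6.4] t 3.15
```

View pics/k2.png

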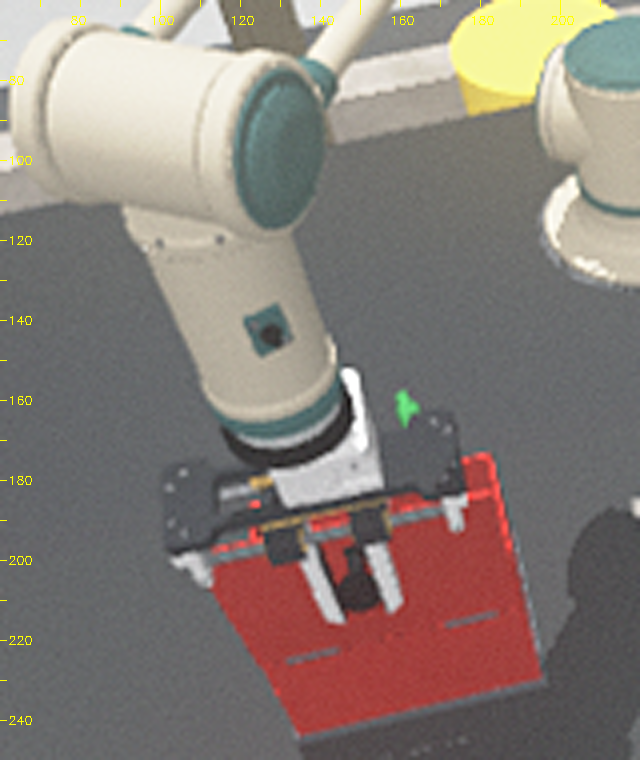

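Call:
{"fn": "move_arm", "kwargs": {
  "rows": [
    [[0, 0, 0, 0, 0, 0, 0.3], [0, 0, 0, 0, 0, 0, 0.3], [0, 0, 0, 0, -1.2, 0, 0.3], [0, 0, 0, 0, -2.4, 0, 0.3], [0, 0, 0, 0, -2.6, 0, 0.1]]
  ]
}}

```text
time_s: 3.75
tcp_pos: [0.5986, -0.342, 0.5374]
tcp_rot: [-0.486, 0.486, -0.509, 0.518]
ft_force: [-0.2, 0.1, 0.2]
opening: 0.574
```

```bash
cat > look.py <<'E'
from h import *
import sys
n=sys.argv[1]
crop(bot.get_image("top"),75,120,425,265,2,n+"_t.png"); crop(bot.get_image("scene"),90,120,400,290,2,n+"_s.png")
E
python3 look.py l1; python3 plan.py .4435 -.1124 .15 -98; python3 lid.py 1.68
```

```text
row [-0.05  0.97  0.05] [-5.54  5.02 -4.22] | dist mm 343.0 ang 4.8
G now [ 0.5996 -0.343   0.3527] q [-0.62  0.43  0.97 -0.    1.74  1.01] t 3.85 open mm 51.9
G [ 0.5996 -0.343   0.3527] model [ 0.5953 -0.3425  0.2448] open 51.9 [ 0.7 -1.6 -0.6] t 3.85
```

View pics/l1_t.png

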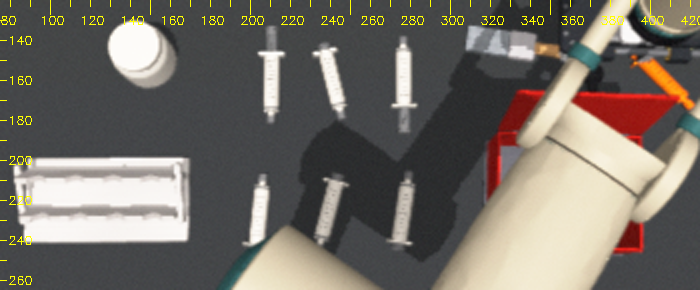

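View pics/l1_s.png

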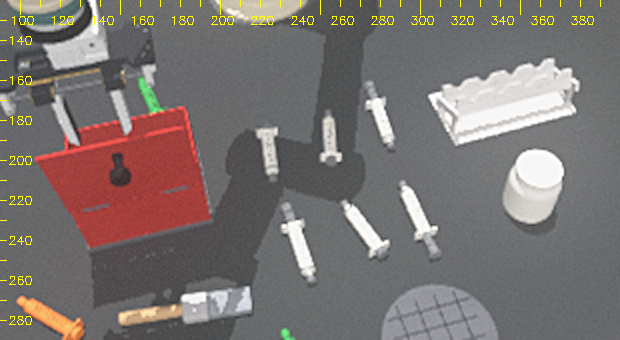

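Call:
{"fn": "move_arm", "kwargs": {
  "rows": [
    [[0, 0.97, 0, -1, 0, -0.75, 0.1], [0, 0.97, 0, -2, 0, -1.5, 0.1], [0, 0.97, 0, -3, 0, -2.25, 0.1], [0, 0.97, 0, -4, 0.5, -3, 0.1], [0, 0.97, 0, -5, 1, -3.8, 0.1]]
  ]
}}

```text
time_s: 4.35
tcp_pos: [0.4611, -0.1395, 0.4921]
tcp_rot: [-0.463, 0.464, -0.533, 0.535]
ft_force: [0.0, 1.6, -0.1]
opening: 0.553
```

```bash
python3 plan.py .4435 -.1124 .09 -98
```

```text
row [-0.02 -0.01  0.04] [-0.63  5.54 -0.54] | dist mm 224.0 ang 0.2
G now [ 0.4614 -0.1401  0.3117] q [-0.44  0.09  1.53 -0.    1.52  1.27] t 4.35 open mm 52.0
```

Call:
{"fn": "move_arm", "kwargs": {
  "rows": [
    [[0, 0, 0, -0.63, 1, -0.54, 0.1], [0, 0, 0, -0.63, 2.2, -0.54, 0.1], [0, 0, 0, -0.63, 3.4, -0.54, 0.1], [0, 0, 0, -0.63, 4.6, -0.54, 0.1], [0, 0, 0, -0.63, 5.54, -0.54, 0.1]]
  ]
}}

```text
time_s: 4.85
tcp_pos: [0.4407, -0.1111, 0.2662]
tcp_rot: [0.462, -0.465, 0.535, -0.533]
ft_force: [0.1, -0.4, 0.1]
opening: 0.548
```

```bash
python3 plan.py .4435 -.1124 .021 -98; python3 - <<'E'
from h import *
crop(bot.get_image("scene"),150,110,290,250,5,"f1.png")
E
```

```text
row [ 0.05 -0.01  0.02] [0.02 1.62 0.08] | dist mm 65.0 ang 0.3
G now [ 0.4399 -0.1113  0.0858] q [-0.4   0.23  1.96 -0.    0.96  1.31] t 4.85 open mm 51.5
```

View pics/f1.png

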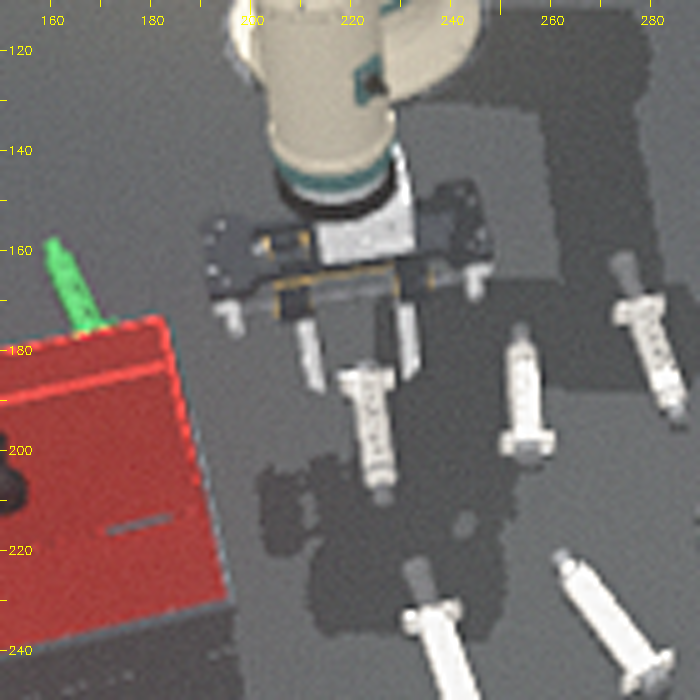

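Call:
{"fn": "move_arm", "kwargs": {
  "rows": [
    [[0, 0, 0, 0.02, 0.9, 0.08, 0.1], [0, 0, 0, 0.02, 1.4, 0.08, 0.1], [0, 0, 0, 0.02, 1.6, 0.08, 0.1], [0, 0, 0, 0.02, 1.6, 0.08, -0.8], [0, 0, 0, 0.02, 1.6, 0.08, -0.8]]
  ],
  "squeeze": 20
}}

```text
time_s: 5.4
tcp_pos: [0.4398, -0.1114, 0.1993]
tcp_rot: [0.46, -0.468, 0.538, -0.529]
ft_force: [-2.7, 0.5, 15.1]
opening: 0.415
```

Call:
{"fn": "move_arm", "kwargs": {
  "rows": [
    [[0, 0, 0, 0, 0, 0, -0.8], [0, 0, 0, 0, 0, 0, -0.8], [0, 0, 0, 0, 0, 0, -0.8], [0, 0, 0, 0, 0, 0, -0.8]]
  ]
}}

```text
time_s: 5.8
tcp_pos: [0.4395, -0.1113, 0.1996]
tcp_rot: [0.46, -0.468, 0.539, -0.529]
ft_force: [-1.6, 0.2, 6.7]
opening: 0.227
```

```bash
python3 plan.py .4435 -.1124 .25 -98
```

```text
row [ 0.2  -0.   -0.01] [ 0.01 -5.77  0.  ] | dist mm 231.0 ang 1.0
G now [ 0.4364 -0.1107  0.0192] q [-0.4   0.32  2.04 -0.01  0.79  1.31] t 5.8 open mm 21.3
```

Call:
{"fn": "move_arm", "kwargs": {
  "rows": [
    [[0, 0, 0, 0, -1.2, 0, -0.8], [0, 0, 0, 0, -2.4, 0, -0.8], [0, 0, 0, 0, -3.6, 0, -0.8], [0, 0, 0, 0, -4.4, 0, -0.8], [0, 0, 0, 0, -4.4, 0, -0.8]]
  ]
}}

```text
time_s: 6.3
tcp_pos: [0.4438, -0.1123, 0.3797]
tcp_rot: [0.461, -0.466, 0.536, -0.532]
ft_force: [0.5, -0.3, -0.5]
opening: 0.228
```

```bash
python3 plan.py .452 -.2851 .2 -93;python3 plan.py .452 -.2851 .075 -93; python3 - <<'E'
from h import *
crop(bot.get_image("scene"),130,60,290,250,4,"f2.png")
E
```

```text
row [ 0.1  -1.    0.02] [ 4.25 -0.02  0.81] | dist mm 173.0 ang 5.0
G now [ 0.4422 -0.1124  0.1993] q [-0.4   0.12  1.78 -0.    1.25  1.31] t 6.3 open mm 21.4
row [ 0.1  -1.    0.02] [4.24 3.11 0.83] | dist mm 213.0 ang 5.0
G now [ 0.4422 -0.1124  0.1993] q [-0.4   0.12  1.78 -0.    1.25  1.31] t 6.3 open mm 21.4
```

View pics/f2.png

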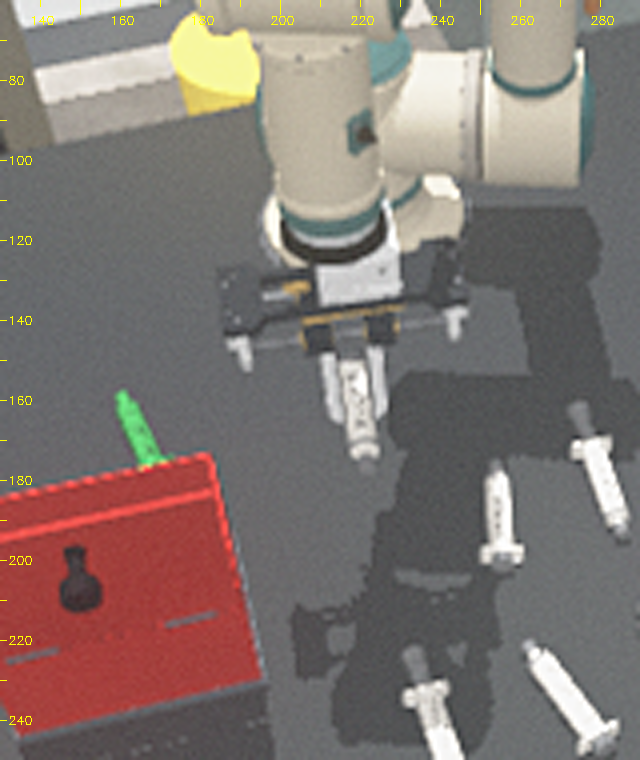

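Call:
{"fn": "move_arm", "kwargs": {
  "rows": [
    [[0, -0.5, 0, 1.2, 0, 0.4, -0.8], [0, -1, 0, 2.4, 0, 0.8, -0.8], [0, -1, 0, 3.6, 0, 0.82, -0.8], [0, -1, 0, 4.24, 0, 0.82, -0.8], [0, -1, 0, 4.24, 0.8, 0.82, -0.8]]
  ]
}}

```text
time_s: 6.85
tcp_pos: [0.4518, -0.2887, 0.3448]
tcp_rot: [0.482, -0.489, 0.516, -0.512]
ft_force: [-0.0, 0.3, 0.2]
opening: 0.228
```

```bash
python3 plan.py .452 -.2851 .075 -93
```

```text
row [ 0.12 -0.05  0.04] [-0.1   2.23  0.02] | dist mm 89.0 ang 0.7
G now [ 0.4499 -0.2893  0.1644] q [-0.7   0.26  1.68 -0.01  1.21  0.94] t 6.85 open mm 21.5
```

Lower, then release by a part opening (g = -0.2).

Call:
{"fn": "move_arm", "kwargs": {
  "rows": [
    [[0, 0, 0, 0, 0.8, 0, -0.8], [0, 0, 0, 0, 1.6, 0, -0.8], [0, 0, 0, 0, 2.2, 0, -0.8], [0, 0, 0, 0, 2.2, 0, -0.1], [0, 0, 0, 0, 2.2, 0, -0.1]]
  ]
}}

```text
time_s: 7.35
tcp_pos: [0.4505, -0.2886, 0.2554]
tcp_rot: [0.482, -0.489, 0.517, -0.511]
ft_force: [0.7, 0.8, 0.4]
opening: 0.363
```

Call:
{"fn": "move_arm", "kwargs": {
  "rows": [
    [[0, 0, 0, 0, 0, 0, -0.1], [0, 0, 0, 0, -1, 0, -0.1], [0, 0, 0, 0, -2.2, 0, -0.1], [0, 0, 0, 0, -3.3, 0, 0.1], [0, 0, 0, -1, -3.5, 0, 0.1]]
  ]
}}

```text
time_s: 7.85
tcp_pos: [0.4563, -0.252, 0.4024]
tcp_rot: [-0.482, 0.488, -0.512, 0.518]
ft_force: [0.5, 1.0, 0.1]
opening: 0.541
```

```bash
python3 look.py l2; python3 plan.py .4499 .0019 .2 -105;
```

```text
row [0.08 2.38 0.04] [-6.18  0.46 -0.45] | dist mm 249.0 ang 11.9
G now [ 0.4534 -0.2463  0.2191] q [-0.63  0.19  1.63 -0.01  1.32  1.  ] t 7.95 open mm 51.3
```

View pics/l2_t.png

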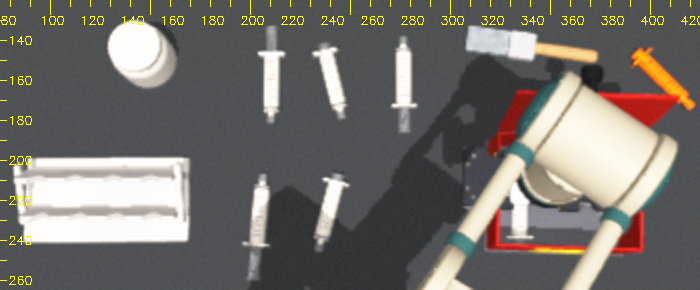

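View pics/l2_s.png

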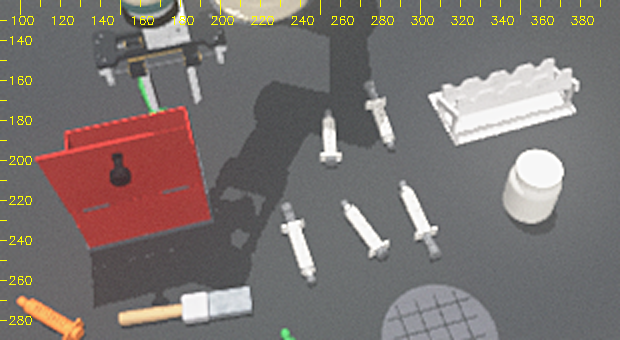

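Call:
{"fn": "move_arm", "kwargs": {
  "rows": [
    [[0, 1.2, 0, -1.2, 0.3, -0.1, 0.1], [0, 2.38, 0, -2.4, 0.4, -0.2, 0.1], [0, 2.38, 0, -3.6, 0.4, -0.3, 0.1], [0, 2.38, 0, -4.8, 0.4, -0.4, 0.1], [0, 2.38, 0, -6.1, 0.6, -0.45, 0.1]]
  ]
}}

```text
time_s: 8.45
tcp_pos: [0.4494, -0.0026, 0.3766]
tcp_rot: [-0.429, 0.432, -0.561, 0.561]
ft_force: [1.1, -0.6, -0.6]
opening: 0.554
```

```bash
python3 plan.py .45 .002 .06 -104.6
```

```text
row [ 0.03 -0.09  0.05] [-0.13  3.4  -0.01] | dist mm 136.0 ang 0.5
G now [ 0.4488 -0.0032  0.1962] q [-0.16  0.11  1.8  -0.    1.24  1.68] t 8.45 open mm 52.0
```

Call:
{"fn": "move_arm", "kwargs": {
  "rows": [
    [[0, 0, 0, -0.13, 1, 0, 0.1], [0, 0, 0, -0.13, 2.1, 0, 0.1], [0, 0, 0, -0.13, 3.1, 0, 0.1], [0, 0, 0, -0.13, 3.4, 0, 0.1]]
  ]
}}

```text
time_s: 8.85
tcp_pos: [0.4485, 0.0024, 0.2376]
tcp_rot: [0.427, -0.434, 0.562, -0.56]
ft_force: [0.1, -0.3, -0.5]
opening: 0.552
```

```bash
python3 plan.py .45 .002 .022 -104.6;  python3 - <<'E'
from h import *
crop(bot.get_image("scene"),190,120,310,220,6,"e1.png")
E
```

```text
row [ 0.1  -0.07  0.06] [-0.    0.88  0.05] | dist mm 35.0 ang 0.7
G now [0.4468 0.0019 0.0572] q [-0.15  0.26  2.01 -0.01  0.88  1.69] t 8.85 open mm 51.9
```

View pics/e1.png

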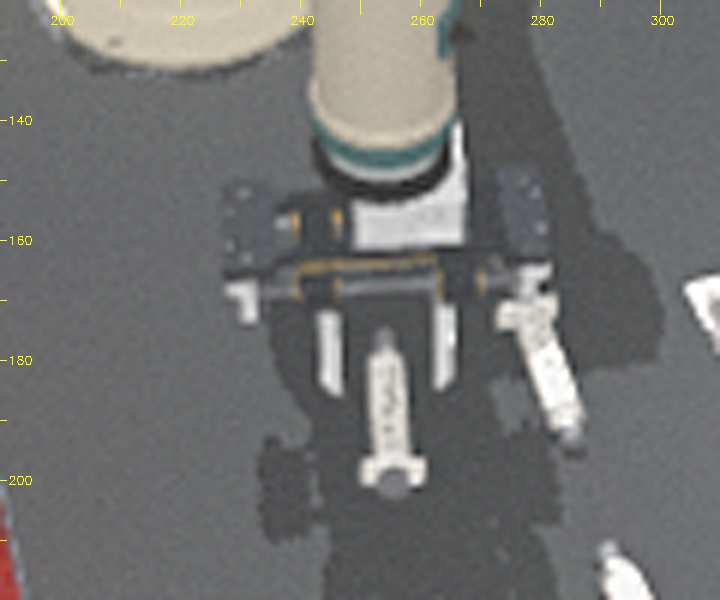

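Call:
{"fn": "move_arm", "kwargs": {
  "rows": [
    [[0, 0, 0, 0, 0.5, 0.05, 0.1], [0, 0, 0, 0, 0.82, 0.05, 0.1], [0, 0, 0, 0, 0.82, 0.05, -0.8], [0, 0, 0, 0, 0.82, 0.05, -0.8], [0, 0, 0, 0, 0.82, 0.05, -0.8]]
  ]
}}

```text
time_s: 9.4
tcp_pos: [0.4509, 0.0014, 0.2056]
tcp_rot: [0.428, -0.433, 0.562, -0.56]
ft_force: [-0.1, 0.9, 0.1]
opening: 0.331
```

Call:
{"fn": "move_arm", "kwargs": {
  "rows": [
    [[0, 0, 0, 0, 0, 0, -0.8], [0, 0, 0, 0, 0, 0, -0.8], [0, 0, 0, 0, 0, 0, -0.8]]
  ]
}}

```text
time_s: 9.7
tcp_pos: [0.4514, 0.0014, 0.2066]
tcp_rot: [0.428, -0.433, 0.561, -0.561]
ft_force: [-0.0, -1.6, 6.6]
opening: 0.226
```

```bash
python3 plan.py .45 .002 .19 -104.6
```

```text
row [ 0.05 -0.08  0.06] [ 0.01 -4.1  -0.06] | dist mm 164.0 ang 0.5
G now [0.4505 0.0007 0.0262] q [-0.15  0.31  2.04 -0.01  0.79  1.69] t 9.7 open mm 21.2
```

Call:
{"fn": "move_arm", "kwargs": {
  "rows": [
    [[0, 0, 0, 0, -1, 0, -0.8], [0, 0, 0, 0, -2.2, 0, -0.8], [0, 0, 0, 0, -3.4, 0, -0.8], [0, 0, 0, 0, -4.3, 0, -0.8], [0, 0, 0, 0, -4.3, 0, -0.8]]
  ]
}}

```text
time_s: 10.2
tcp_pos: [0.4537, 0.0019, 0.3837]
tcp_rot: [-0.431, 0.43, -0.558, 0.564]
ft_force: [0.4, 0.0, -0.2]
opening: 0.228
```

```bash
python3 plan.py .4645 -.336 .2 -93
```

```text
row [-0.08 -2.39  0.05] [8.09 0.13 2.44] | dist mm 338.0 ang 12.0
G now [0.4548 0.0009 0.2033] q [-0.15  0.1   1.78 -0.    1.25  1.69] t 10.2 open mm 21.4
```

Call:
{"fn": "move_arm", "kwargs": {
  "rows": [
    [[0, -0.6, 0, 1.2, 0, 0.35, -0.8], [0, -1.2, 0, 2.4, 0, 0.7, -0.8], [0, -1.8, 0, 3.6, 0, 1.05, -0.8], [0, -2.4, 0, 4.8, 0, 1.4, -0.8], [0, -2.4, 0, 6, 0, 1.75, -0.8]]
  ]
}}

```text
time_s: 10.7
tcp_pos: [0.4586, -0.2492, 0.3837]
tcp_rot: [-0.487, 0.487, -0.511, 0.515]
ft_force: [1.2, -0.5, 0.1]
opening: 0.228
```

```bash
python3 plan.py .4645 -.336 .2 -93
```

```text
row [-0.05  0.01  0.04] [2.16 0.09 0.26] | dist mm 87.0 ang 0.3
G now [ 0.4594 -0.2499  0.2033] q [-0.63  0.21  1.65 -0.    1.28  0.99] t 10.7 open mm 21.4
```

Call:
{"fn": "move_arm", "kwargs": {
  "rows": [
    [[0, 0, 0, 1.1, 0, 0.15, -0.8], [0, 0, 0, 2.15, 0, 0.26, -0.8], [0, 0, 0, 2.15, 1.1, 0.26, -0.8], [0, 0, 0, 2.15, 2.2, 0.26, -0.8], [0, 0, 0, 2.15, 3.2, 0.26, -0.8]]
  ]
}}

```text
time_s: 11.2
tcp_pos: [0.4641, -0.336, 0.2528]
tcp_rot: [-0.487, 0.487, -0.512, 0.514]
ft_force: [0.3, 0.2, -0.2]
opening: 0.226
```

Call:
{"fn": "move_arm", "kwargs": {
  "rows": [
    [[0, 0, 0, 0, 0, 0, -0.8], [0, 0, 0, 0, 0, 0, -0.1], [0, 0, 0, 0, 0, 0, -0.1], [0, 0, 0, 0, 0, 0, -0.1], [0, 0, 0, 0, -1, 0, -0.1]]
  ]
}}

```text
time_s: 11.7
tcp_pos: [0.463, -0.3349, 0.2907]
tcp_rot: [0.487, -0.487, 0.515, -0.511]
ft_force: [-0.3, 0.3, -1.0]
opening: 0.446
```

```bash
python3 plan.py .4645 -.29 .3 -93
```

```text
row [ 0.04  0.   -0.04] [-1.14 -4.74 -0.04] | dist mm 195.0 ang 0.3
G now [ 0.4624 -0.3343  0.1103] q [-0.75  0.36  1.68  0.    1.1   0.87] t 11.7 open mm 41.9
```

Call:
{"fn": "move_arm", "kwargs": {
  "rows": [
    [[0, 0, 0, 0, -1.2, 0, -0.1], [0, 0, 0, 0, -2.4, 0, 0.1], [0, 0, 0, -0.9, -3.2, 0, 0.1], [0, 0, 0, -2, -3.6, 0, 0.1], [0, 0, 0, -3.2, -3.6, 0, 0.1]]
  ]
}}

```text
time_s: 12.2
tcp_pos: [0.4704, -0.2069, 0.4404]
tcp_rot: [-0.487, 0.485, -0.511, 0.515]
ft_force: [1.1, -0.6, -0.6]
opening: 0.549
```

```bash
python3 look.py l3; python3 plan.py .6518 -.0074 .15 -76.7;
```

```text
row [-0.02 -3.2  -0.04] [-5.08  2.73  4.32] | dist mm 288.0 ang 16.0
G now [ 0.4697 -0.202   0.258 ] q [-0.55  0.16  1.57  0.    1.41  1.07] t 12.3 open mm 51.7
```

View pics/l3_t.png

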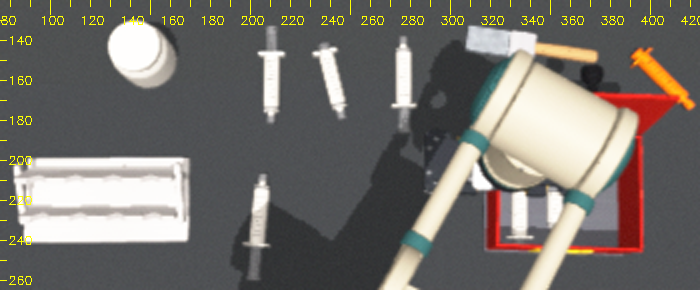

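View pics/l3_s.png

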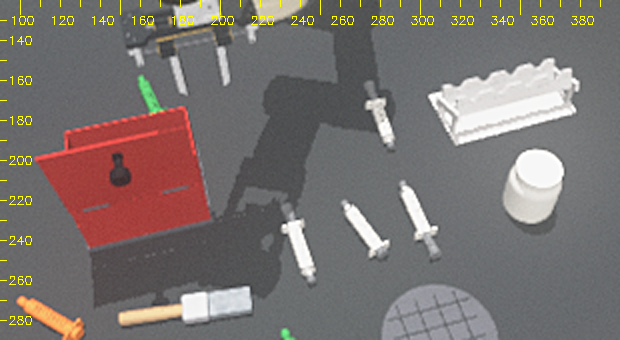

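Two in the box (top px 335/352, 215). B is unmoved at (240,160). Go to B.

Call:
{"fn": "move_arm", "kwargs": {
  "rows": [
    [[0, -0.8, 0, -0.9, 0.4, 0.8, 0.1], [0, -1.6, 0, -1.8, 0.6, 1.6, 0.1], [0, -2.4, 0, -2.7, 0.8, 2.4, 0.1], [0, -3.2, 0, -3.6, 1.0, 3.2, 0.1], [0, -3.2, 0, -4.5, 1.2, 4, 0.1]]
  ]
}}

```text
time_s: 12.8
tcp_pos: [0.6391, -0.0291, 0.3926]
tcp_rot: [0.557, -0.553, 0.438, -0.439]
ft_force: [0.4, -0.8, 0.4]
opening: 0.555
```

```bash
python3 plan.py .6518 -.0074 .07 -76.7
```

```text
row [-0.06  0.02 -0.02] [-0.45  3.56  0.42] | dist mm 144.0 ang 0.3
G now [ 0.6399 -0.0286  0.2122] q [-0.16  0.38  1.38  0.    1.38  1.18] t 12.8 open mm 52.1
```

Call:
{"fn": "move_arm", "kwargs": {
  "rows": [
    [[0, 0, 0, -0.45, 0.9, 0.42, 0.1], [0, 0, 0, -0.45, 2, 0.42, 0.1], [0, 0, 0, -0.45, 3.1, 0.42, 0.1], [0, 0, 0, -0.45, 3.56, 0.42, 0.1], [0, 0, 0, -0.45, 3.56, 0.42, 0.1]]
  ]
}}

```text
time_s: 13.3
tcp_pos: [0.6511, -0.0076, 0.2478]
tcp_rot: [0.556, -0.554, 0.439, -0.437]
ft_force: [-0.3, 0.9, -1.1]
opening: 0.55
```

```bash
python3 plan.py .6518 -.0074 .0225 -76.7;  python3 - <<'E'
from h import *
crop(bot.get_image("scene"),210,140,330,260,6,"b1.png")
E
```

```text
row [ 0.    0.02 -0.03] [0.   1.12 0.02] | dist mm 45.0 ang 0.2
G now [ 0.651  -0.0071  0.0674] q [-0.12  0.5   1.55  0.    1.09  1.22] t 13.3 open mm 51.7
```

View pics/b1.png

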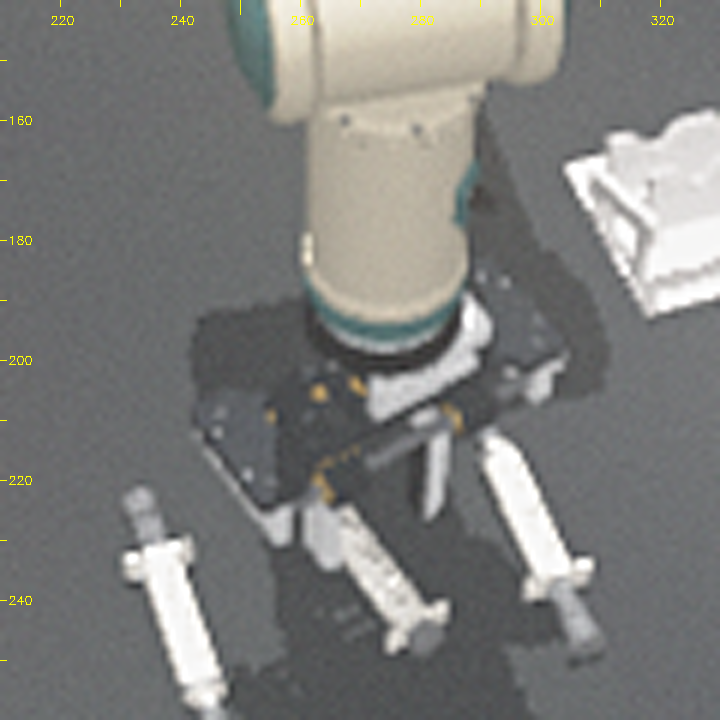

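Call:
{"fn": "move_arm", "kwargs": {
  "rows": [
    [[0, 0, 0, 0, 0.6, 0.02, 0.1], [0, 0, 0, 0, 1.1, 0.02, 0.1], [0, 0, 0, 0, 1.12, 0.02, 0.1], [0, 0, 0, 0, 1.12, 0.02, -0.8], [0, 0, 0, 0, 1.12, 0.02, -0.8]]
  ]
}}

```text
time_s: 13.85
tcp_pos: [0.654, -0.0077, 0.2077]
tcp_rot: [0.557, -0.553, 0.437, -0.44]
ft_force: [0.2, -0.1, 0.3]
opening: 0.411
```

Call:
{"fn": "move_arm", "kwargs": {
  "rows": [
    [[0, 0, 0, 0, 0, 0, -0.8], [0, 0, 0, 0, 0, 0, -0.8], [0, 0, 0, 0, 0, 0, -0.8], [0, 0, 0, 0, 0, 0, -0.8]]
  ]
}}

```text
time_s: 14.25
tcp_pos: [0.6545, -0.0077, 0.2091]
tcp_rot: [0.558, -0.552, 0.436, -0.441]
ft_force: [0.1, 0.4, 5.6]
opening: 0.228
```

```bash
python3 plan.py .64 -.0074 .2 -80
```

```text
row [-0.12  0.68  0.01] [-0.09 -4.29 -0.31] | dist mm 172.0 ang 3.4
G now [ 0.6564 -0.0075  0.0287] q [-0.12  0.54  1.59  0.    1.    1.22] t 14.25 open mm 21.5
```

Call:
{"fn": "move_arm", "kwargs": {
  "rows": [
    [[0, 0, 0, 0, 0, -0.05, -0.2], [0, 0, 0, 0, 0.1, -0.1, -0.2], [0, 0, 0, 0, 0.22, -0.1, -0.2], [0, 0, 0, 0, 0.22, -0.1, -0.2], [0, 0, 0, 0, 0.22, -0.1, -0.2]]
  ]
}}

```text
time_s: 14.75
tcp_pos: [0.6505, -0.0087, 0.1996]
tcp_rot: [0.557, -0.552, 0.436, -0.441]
ft_force: [0.4, 0.1, 0.9]
opening: 0.402
```

```bash
python3 plan.py .6518 -.0074 .022 -76.7
```

```text
row [-0.11  0.02  0.01] [-0.02 -0.07  0.04] | dist mm 3.0 ang 0.5
G now [ 0.6521 -0.0084  0.0192] q [-0.12  0.55  1.61  0.    0.97  1.21] t 14.75 open mm 37.8
```

Call:
{"fn": "move_arm", "kwargs": {
  "rows": [
    [[0, 0, 0, 0, -0.05, 0, -0.8], [0, 0, 0, 0, -0.05, 0, -0.8], [0, 0, 0, 0, -0.05, 0, -0.8], [0, 0, 0, 0, -0.05, 0, -0.8]]
  ]
}}

```text
time_s: 15.15
tcp_pos: [0.6504, -0.0087, 0.2015]
tcp_rot: [0.557, -0.552, 0.436, -0.441]
ft_force: [0.2, -0.0, -0.6]
opening: 0.228
```

```bash
python3 plan.py .64 -.0074 .2 -80
```

```text
row [-0.11  0.68  0.  ] [-0.09 -4.48 -0.2 ] | dist mm 179.0 ang 3.4
G now [ 0.6521 -0.0084  0.0211] q [-0.12  0.55  1.61  0.    0.98  1.21] t 15.15 open mm 21.5
```

Call:
{"fn": "move_arm", "kwargs": {
  "rows": [
    [[0, 0, 0, 0, -1, -0.2, -0.8], [0, 1, 0, 0, -2.2, -0.4, -0.8], [0, 2, 0, 0, -3.4, -0.7, -0.8], [0, 3, 0, 0, -4.4, -1.5, -0.8], [0, 3, 0, 0, -4.5, -2.7, -0.8]]
  ]
}}

```text
time_s: 15.65
tcp_pos: [0.5457, -0.0343, 0.3859]
tcp_rot: [-0.498, 0.487, -0.501, 0.513]
ft_force: [-0.2, -0.1, 0.6]
opening: 0.228
```

```bash
python3 plan.py .462 -.1 .2 -93
```

```text
row [-0.25  0.27 -0.  ] [ 1.7   0.09 -2.05] | dist mm 107.0 ang 1.9
G now [ 0.5497 -0.0344  0.2055] q [-0.19  0.24  1.6   0.    1.28  1.41] t 15.65 open mm 21.4
```

Call:
{"fn": "move_arm", "kwargs": {
  "rows": [
    [[-0.2, 0.27, 0, 0.4, 0, -1.1, -0.8], [-0.2, 0.27, 0, 1.0, 0, -2.05, -0.8], [-0.2, 0.27, 0, 2.2, 0, -2.05, -0.8], [-0.2, 0.27, 0, 3.4, 0, -2.05, -0.8], [-0.2, 0.27, 0, 4.6, 0, -2.05, -0.8]]
  ]
}}

```text
time_s: 16.15
tcp_pos: [0.4577, -0.2171, 0.3847]
tcp_rot: [-0.488, 0.486, -0.511, 0.514]
ft_force: [1.5, 0.7, -0.0]
opening: 0.231
```

```bash
python3 plan.py .462 -.3857 .2 -93
```

```text
row [-0.07  0.01  0.  ] [4.2  0.11 0.32] | dist mm 169.0 ang 0.3
G now [ 0.4588 -0.2172  0.2043] q [-0.58  0.18  1.68  0.    1.27  1.04] t 16.15 open mm 21.7
```

Call:
{"fn": "move_arm", "kwargs": {
  "rows": [
    [[0, 0, 0, 1.2, 0, 0.3, -0.8], [0, 0, 0, 2.4, 0, 0.3, -0.8], [0, 0, 0, 3.6, 0, 0.3, -0.8], [0, 0, 0, 4.15, 0.3, 0.3, -0.8], [0, 0, 0, 4.15, 1.5, 0.3, -0.8]]
  ]
}}

```text
time_s: 16.65
tcp_pos: [0.4626, -0.3881, 0.3281]
tcp_rot: [-0.487, 0.485, -0.507, 0.52]
ft_force: [0.4, -0.7, -1.4]
opening: 0.225
```

```bash
python3 plan.py .462 -.3857 .075 -93
```

```text
row [-0.17 -0.03  0.11] [-0.08  1.82 -0.04] | dist mm 73.0 ang 1.0
G now [ 0.4652 -0.3899  0.1477] q [-0.81  0.36  1.57  0.    1.19  0.81] t 16.65 open mm 21.2
```

Call:
{"fn": "move_arm", "kwargs": {
  "rows": [
    [[-0.1, 0, 0.1, -0.08, 0.9, 0, -0.8], [-0.1, 0, 0.1, -0.08, 1.8, 0, -0.8], [-0.1, 0, 0.1, -0.08, 1.8, 0, -0.8], [-0.1, 0, 0.1, -0.08, 1.8, 0, -0.1], [-0.1, 0, 0.1, -0.08, 1.8, 0, -0.1]]
  ]
}}

```text
time_s: 17.15
tcp_pos: [0.4645, -0.3858, 0.2581]
tcp_rot: [-0.488, 0.485, -0.51, 0.516]
ft_force: [0.6, -0.1, 0.5]
opening: 0.363
```

Call:
{"fn": "move_arm", "kwargs": {
  "rows": [
    [[0, 0, 0, 0, 0, 0, -0.1], [0, 0, 0, 0, -1, 0, -0.1], [0, 0, 0, 0, -2.2, 0, -0.1], [0, 0, 0, 0, -3.4, 0, 0.1], [0, 0, 0, -1, -4.4, 0, 0.1]]
  ]
}}

```text
time_s: 17.65
tcp_pos: [0.4651, -0.3524, 0.4345]
tcp_rot: [-0.486, 0.484, -0.508, 0.521]
ft_force: [0.5, 0.9, -1.0]
opening: 0.544
```

Call:
{"fn": "move_arm", "kwargs": {
  "rows": [
    [[0, 0, 0, -1.2, 0, 0, 0.1], [0, 0, 0, -2.4, 0, 0, 0.1], [0, 0, 0, -3.6, 0, 0, 0.1], [0, 0, 0, -4.8, 0, 0, 0.1], [0, 0, 0, -6, 0, 0, 0.1]]
  ]
}}

```text
time_s: 18.15
tcp_pos: [0.4785, -0.1108, 0.4341]
tcp_rot: [-0.487, 0.483, -0.507, 0.522]
ft_force: [0.3, -0.3, -0.2]
opening: 0.55
```

```bash
python3 look.py l4; python3 plan.py .6509 -.1166 .15 -90.4;
```

```text
row [-0.21 -0.51  0.1 ] [-0.02  2.67  4.27] | dist mm 202.0 ang 2.8
G now [ 0.4815 -0.1093  0.2537] q [-0.36  0.12  1.63 -0.    1.37  1.26] t 18.25 open mm 51.7
```

View pics/l4_t.png

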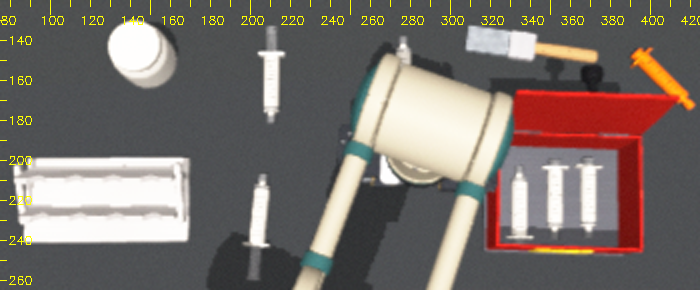

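View pics/l4_s.png

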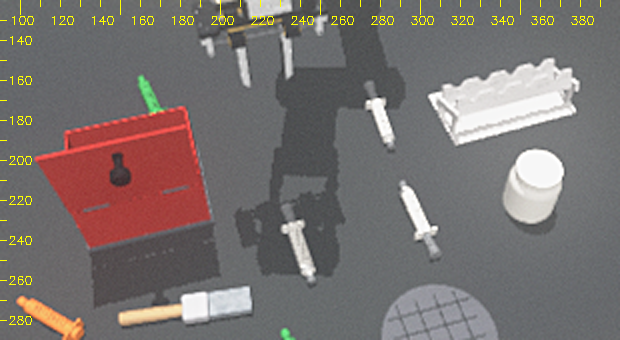

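Call:
{"fn": "move_arm", "kwargs": {
  "rows": [
    [[-0.2, -0.5, 0, 0, 0, 1.2, 0.1], [-0.2, -0.5, 0, 0, 0.5, 2.4, 0.1], [-0.2, -0.5, 0, 0, 1.2, 3.6, 0.1], [-0.2, -0.5, 0, 0, 2.2, 4.25, 0.1], [-0.2, -0.5, 0, 0, 3.2, 4.25, 0.1]]
  ]
}}

```text
time_s: 18.75
tcp_pos: [0.6543, -0.1188, 0.31]
tcp_rot: [-0.498, 0.499, -0.497, 0.507]
ft_force: [-0.1, -1.0, -0.7]
opening: 0.549
```

```bash
python3 plan.py .6509 -.1166 .06 -90.4;  python3 - <<'E'
from h import *
crop(bot.get_image("scene"),180,140,320,280,5,"g1.png")
E
```

```text
row [-0.11 -0.01  0.13] [-0.07  1.74 -0.1 ] | dist mm 70.0 ang 0.8
G now [ 0.656  -0.1208  0.1296] q [-0.28  0.47  1.45 -0.01  1.22  1.3 ] t 18.75 open mm 51.6
```

View pics/g1.png

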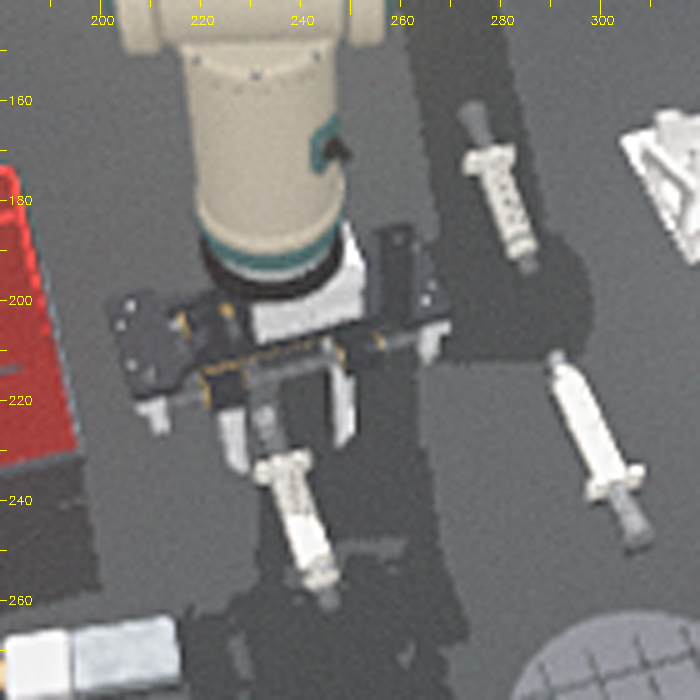

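Call:
{"fn": "move_arm", "kwargs": {
  "rows": [
    [[-0.1, 0, 0.1, -0.07, 1, -0.1, 0.1], [-0.1, 0, 0.1, -0.07, 1.74, -0.1, 0.1], [-0.1, 0, 0.1, -0.07, 1.74, -0.1, 0.1], [-0.1, 0, 0.1, -0.07, 1.74, -0.1, 0.1]]
  ]
}}

```text
time_s: 19.2
tcp_pos: [0.6463, -0.1163, 0.2334]
tcp_rot: [0.495, -0.501, 0.506, -0.498]
ft_force: [0.0, -0.3, 0.6]
opening: 0.55
```

```bash
python3 plan.py .6509 -.1166 .021 -90.4
```

```text
row [ 0.17 -0.01 -0.02] [0.01 0.8  0.13] | dist mm 32.0 ang 0.9
G now [ 0.6436 -0.116   0.053 ] q [-0.28  0.53  1.55 -0.    1.08  1.3 ] t 19.2 open mm 51.7
```

Call:
{"fn": "move_arm", "kwargs": {
  "rows": [
    [[0.1, 0, 0, 0, 0.5, 0.1, 0.1], [0.1, 0, 0, 0, 0.8, 0.1, 0.1], [0.1, 0, 0, 0, 0.8, 0.1, 0.1], [0.1, 0, 0, 0, 0.8, 0.1, 0.1]]
  ]
}}

```text
time_s: 19.6
tcp_pos: [0.6501, -0.1164, 0.2026]
tcp_rot: [0.497, -0.499, 0.504, -0.501]
ft_force: [-0.4, -0.3, 0.2]
opening: 0.551
```

```bash
python3 plan.py .6509 -.1166 .021 -90.4
```

```text
row [ 0.06 -0.01 -0.01] [0.   0.03 0.02] | dist mm 1.0 ang 0.3
G now [ 0.6492 -0.1163  0.0222] q [-0.28  0.56  1.58 -0.    1.01  1.3 ] t 19.6 open mm 51.8
```

Call:
{"fn": "move_arm", "kwargs": {
  "rows": [
    [[0, 0, 0, 0, 0.03, 0, -0.8], [0, 0, 0, 0, 0.03, 0, -0.8], [0, 0, 0, 0, 0.03, 0, -0.8], [0, 0, 0, 0, 0.03, 0, -0.8], [0, 0, 0, 0, 0.03, 0, -0.8]]
  ],
  "squeeze": 25
}}

```text
time_s: 20.1
tcp_pos: [0.6501, -0.1164, 0.2017]
tcp_rot: [0.497, -0.499, 0.503, -0.501]
ft_force: [0.1, -0.3, 0.8]
opening: 0.227
```

```bash
python3 plan.py .55 -.1 .2 -30; python3 rk.py|tail -4
```

```text
row [  0.04 -12.09  -0.04] [-0.39 -4.46 -2.53] | dist mm 206.0 ang 60.5
G now [ 0.6493 -0.1162  0.0213] q [-0.28  0.56  1.58 -0.    1.01  1.3 ] t 20.1 open mm 21.3
1 [0.4658 0.2543 0.0691]
2 [0.4665 0.3083 0.0691]
3 [0.4673 0.3623 0.0691]
4 [0.4681 0.4163 0.0691]
```

Call:
{"fn": "move_arm", "kwargs": {
  "rows": [
    [[0, 0, 0, 0, -1, 0, -0.8], [0, -1.6, 0, 0, -2.2, -0.3, -0.8], [0, -3.2, 0, 0, -3.4, -0.6, -0.8], [0, -4.8, 0, 0, -4.6, -0.9, -0.8], [0, -6.4, 0, -0.5, -4.9, -1.5, -0.8]]
  ]
}}

```text
time_s: 20.7
tcp_pos: [0.5928, -0.0979, 0.4038]
tcp_rot: [0.618, -0.618, 0.342, -0.347]
ft_force: [0.4, -0.1, -0.9]
opening: 0.229
```

```bash
python3 plan.py .56 .1 .21 0; python3 look.py l5
```

```text
row [ -0.   -11.65   0.09] [-4.64  0.31  1.9 ] | dist mm 201.0 ang 58.3
G now [ 0.594  -0.0985  0.2234] q [-0.28  0.31  1.45 -0.    1.37  0.74] t 20.7 open mm 21.5
```

View pics/l5_s.png

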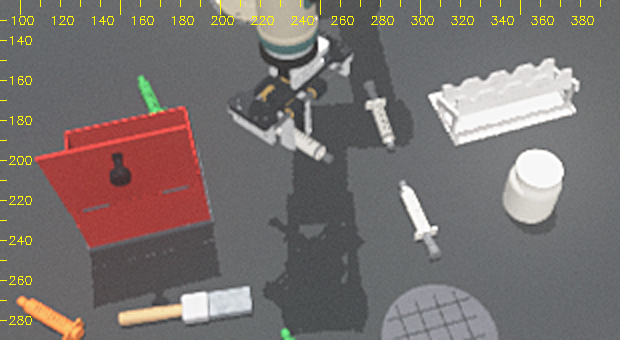

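Call:
{"fn": "move_arm", "kwargs": {
  "rows": [
    [[0, -1.6, 0, -0.8, 0.1, 0.4, -0.8], [0, -3.2, 0, -1.8, 0.2, 0.7, -0.8], [0, -4.8, 0, -2.8, 0.3, 1.1, -0.8], [0, -6.4, 0, -3.7, 0.3, 1.5, -0.8], [0, -8, 0, -4.6, 0.3, 1.9, -0.8]]
  ]
}}

```text
time_s: 21.3
tcp_pos: [0.5571, 0.1033, 0.3885]
tcp_rot: [0.698, -0.698, 0.112, -0.11]
ft_force: [-0.2, 0.3, -0.5]
opening: 0.227
```

```bash
python3 plan.py .5 .25 .24 60
```

```text
row [ -0.02 -15.62  -0.03] [-2.5  -0.79  3.04] | dist mm 161.0 ang 78.1
G now [0.5567 0.1034 0.2081] q [0.06 0.27 1.55 0.   1.32 0.38] t 21.3 open mm 21.3
```

Call:
{"fn": "move_arm", "kwargs": {
  "rows": [
    [[0, -1.6, 0, -0.5, -0.2, 0.6, -0.8], [0, -3.2, 0, -1, -0.4, 1.2, -0.8], [0, -4.8, 0, -1.5, -0.6, 1.8, -0.8], [0, -6.4, 0, -2, -0.8, 2.4, -0.8], [0, -8, 0, -2.5, -0.8, 3.04, -0.8]]
  ]
}}

```text
time_s: 21.8
tcp_pos: [0.5, 0.2511, 0.4207]
tcp_rot: [0.694, -0.694, -0.135, 0.136]
ft_force: [0.4, -0.0, 0.5]
opening: 0.226
```

```bash
python3 plan.py .46 .35 .24 80
```

```text
row [-2.000e-02 -1.157e+01 -1.000e-02] [0.01 0.01 2.67] | dist mm 107.0 ang 57.9
G now [0.4996 0.2512 0.2403] q [ 0.34  0.24  1.51  0.    1.39 -0.05] t 21.8 open mm 21.3
```

Call:
{"fn": "move_arm", "kwargs": {
  "rows": [
    [[0, -1.6, 0, 0, 0, 0.5, -0.8], [0, -3.2, 0, 0, 0, 1.1, -0.8], [0, -4.8, 0, 0, 0, 1.6, -0.8], [0, -6.4, 0, 0, 0, 2.1, -0.8], [0, -8, 0, 0, 0, 2.67, -0.8]]
  ]
}}

```text
time_s: 22.3
tcp_pos: [0.4597, 0.3507, 0.4194]
tcp_rot: [0.605, -0.605, -0.365, 0.367]
ft_force: [-0.3, -0.1, -0.6]
opening: 0.227
```

```bash
cat > rp.py <<'E'
# rp.py groove lift_mm [dx_slope_mm] [frac]: move to groove pose, lift along z_bed; off = G-axis distance
from plan import *; from rk import rack
g=int(sys.argv[1]); lift=float(sys.argv[2])/1000; dx=float(sys.argv[3])/1000; off=float(sys.argv[4])/1000
o,B=rack((.4735,.3362)); y=(-.081,-.027,.027,.081)[g-1]
G=o+B@np.array([dx,y,.01556+off+lift]); M=np.stack([B[:,1],-B[:,2],-B[:,0]],1)
tr=R.from_matrix(M); tp=G-M[:,1]*bot.hold_point_z
ob,p,r=st(); w=np.degrees((r.inv()*tr).as_rotvec())/5; s=r.inv().apply(tp-p)/.04
print("row",w.round(2),s.round(2),"dist",(np.linalg.norm(s)*40).round(1),"open",round(ob["opening"]*94,1),"F",np.round(ob["ft_force"],1),"t",ob["time_s"],"q",ob["qpos"].round(2))
E
python3 rp.py 4 80 0 10.3
```

```text
row [-4.94 -5.27 -1.19] [0.29 2.63 3.13] dist 164.1 open 21.4 F [-0.3 -0.1 -0.6] t 22.3 q [ 0.53  0.27  1.47  0.    1.4  -0.56]
```

Call:
{"fn": "move_arm", "kwargs": {
  "rows": [
    [[-1, -1.05, -0.24, 0.06, 0.3, 0.63, -0.8], [-2, -2.1, -0.48, 0.12, 0.7, 1.26, -0.8], [-3, -3.16, -0.71, 0.17, 1.3, 1.9, -0.8], [-4, -4.2, -0.95, 0.23, 2, 2.5, -0.8], [-4.94, -5.27, -1.19, 0.29, 2.63, 3.13, -0.8]]
  ]
}}

```text
time_s: 22.8
tcp_pos: [0.3528, 0.4193, 0.3126]
tcp_rot: [-0.381, 0.6, 0.593, -0.377]
ft_force: [0.5, -0.0, -1.1]
opening: 0.225
```

```bash
python3 rp.py 4 50 0 10.3;python3 - <<'E'
from h import *
crop(bot.get_image("scene"),270,60,410,200,5,"p1.png")
crop(bot.get_image("top"),60,160,200,270,5,"p1t.png")
E
```

```text
row [0.02 0.03 0.01] [-0.01  0.72 -0.04] dist 28.7 open 21.1 F [ 0.5 -0.  -1.1] t 22.8 q [ 0.86  0.26  1.83 -0.46  0.82 -0.42]
```

View pics/p1.png

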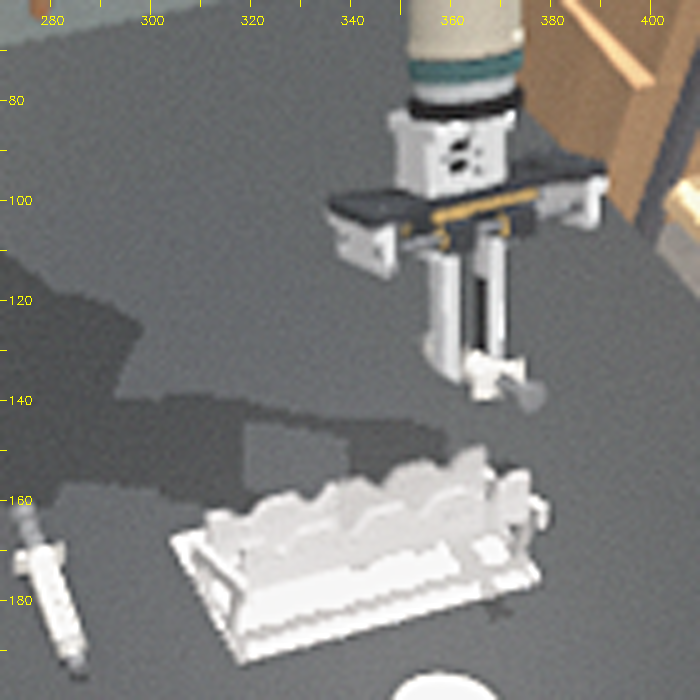

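View pics/p1t.png

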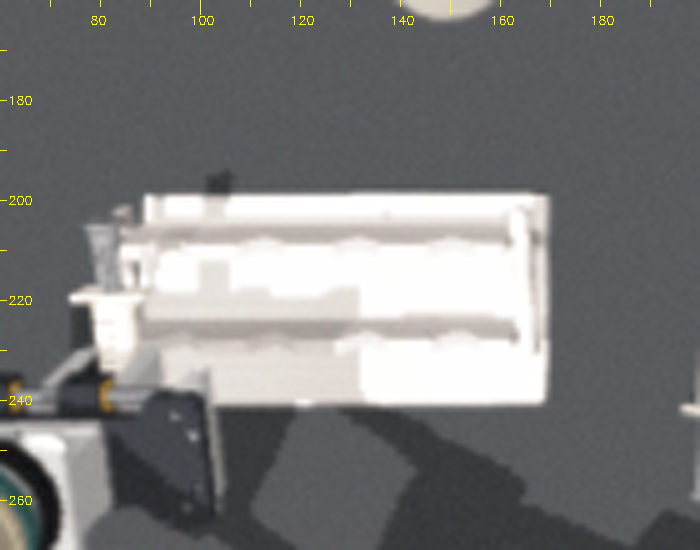

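Call:
{"fn": "move_arm", "kwargs": {
  "rows": [
    [[0, 0, 0, 0, 0.7, 0, -0.8], [0, 0, 0, 0, 1.3, 0, -0.8], [0, 0, 0, 0, 1.6, 0, -0.8], [0, 0, 0, 0, 1.6, 0, -0.8]]
  ]
}}

```text
time_s: 23.3
tcp_pos: [0.3778, 0.4172, 0.25]
tcp_rot: [-0.382, 0.6, 0.589, -0.383]
ft_force: [-0.2, 0.7, -0.4]
opening: 0.227
```

```bash
python3 rp.py 4 2 0 10.3;python3 - <<'E'
from h import *
crop(bot.get_image("scene"),290,90,400,200,6,"p2.png")
E
```

```text
row [-0.11  0.05 -0.09] [ 0.03  0.23 -0.14] dist 10.9 open 21.3 F [-0.2  0.7 -0.4] t 23.3 q [ 0.82  0.35  1.88 -0.51  0.69 -0.38]
```

View pics/p2.png

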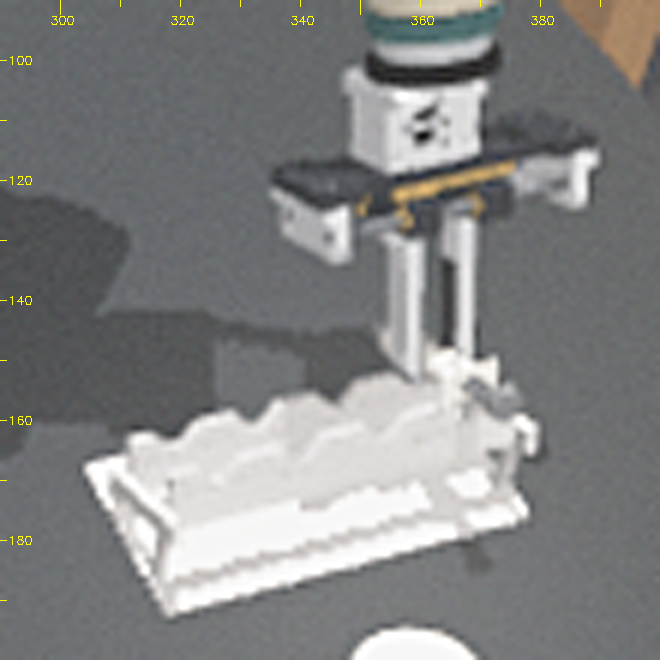

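Call:
{"fn": "move_arm", "kwargs": {
  "rows": [
    [[0, 0, 0, 0.03, 0.1, -0.14, -0.8], [-0.1, 0, -0.1, 0.03, 0.2, -0.14, -0.8], [-0.1, 0, -0.1, 0.03, 0.23, -0.14, -0.8], [-0.1, 0, -0.1, 0.03, 0.23, -0.14, -0.8]]
  ]
}}

```text
time_s: 23.75
tcp_pos: [0.3865, 0.4184, 0.2452]
tcp_rot: [-0.381, 0.599, 0.594, -0.378]
ft_force: [0.9, -0.5, -0.2]
opening: 0.228
```

```bash
python3 rp.py 4 0 0 10.3
```

```text
row [0.01 0.05 0.03] [0.   0.09 0.01] dist 3.4 open 21.4 F [ 0.9 -0.5 -0.2] t 23.75 q [ 0.81  0.36  1.88 -0.53  0.66 -0.38]
```

Lower the last 3 mm plus a hair, then look at the force before letting go.

Call:
{"fn": "move_arm", "kwargs": {
  "rows": [
    [[0, 0, 0, 0, 0.08, 0, -0.8], [0, 0, 0, 0, 0.1, 0, -0.8], [0, 0, 0, 0, 0.1, 0, -0.8]]
  ]
}}

```text
time_s: 24.05
tcp_pos: [0.3878, 0.4178, 0.2427]
tcp_rot: [-0.381, 0.6, 0.594, -0.378]
ft_force: [-2.9, -3.5, 8.1]
opening: 0.227
```

```bash
python3 rp.py 4 0 0 10.3;python3 - <<'E'
from h import *
crop(bot.get_image("scene"),320,110,400,190,8,"p3.png")
E
```

```text
row [0.02 0.05 0.01] [0.02 0.01 0.02] dist 1.1 open 21.4 F [-2.9 -3.5  8.1] t 24.05 q [ 0.8   0.36  1.88 -0.53  0.66 -0.37]
```

View pics/p3.png

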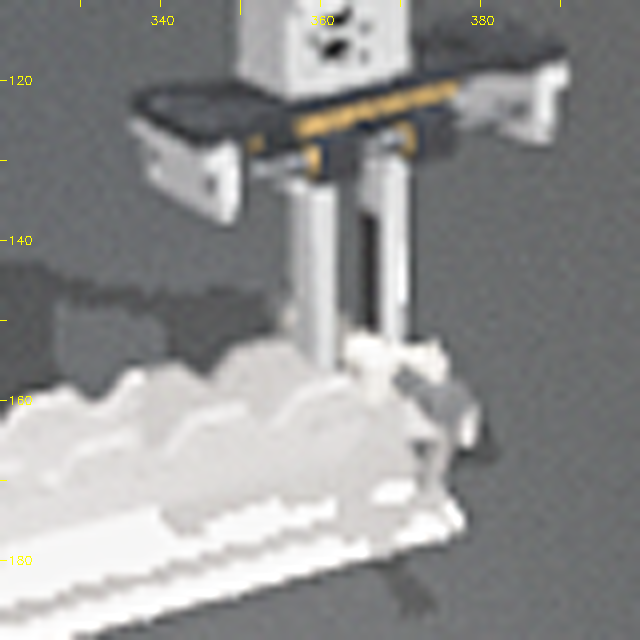

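Call:
{"fn": "move_arm", "kwargs": {
  "rows": [
    [[0, 0, 0, 0, 0, 0, -0.2], [0, 0, 0, 0, 0, 0, -0.2], [0, 0, 0, 0, 0, 0, -0.2], [0, 0, 0, 0, -0.6, 0, -0.2], [0, 0, 0, 0, -1.6, 0, -0.2]]
  ]
}}

```text
time_s: 24.6
tcp_pos: [0.3605, 0.4175, 0.2986]
tcp_rot: [-0.381, 0.6, 0.592, -0.38]
ft_force: [0.9, 0.5, -0.2]
opening: 0.401
```

Call:
{"fn": "move_arm", "kwargs": {
  "rows": [
    [[0, 0, 0, 0, -1, 0, -0.2], [0, 0, 0, 0, -2, 0, 0.1], [0, 0, 0, -1, -3, 0, 0.1], [0, 0, 0, -2.2, -3, 0, 0.1], [0, 0, 0, -3.4, -3, 0, 0.1]]
  ]
}}

```text
time_s: 25.1
tcp_pos: [0.3081, 0.283, 0.4097]
tcp_rot: [-0.38, 0.599, 0.594, -0.38]
ft_force: [1.1, -0.2, 0.1]
opening: 0.546
```

```bash
python3 look.py l6; python3 - <<'E'
from h import *
crop(bot.get_image("scene"),290,110,400,200,7,"p4.png")
crop(bot.get_image("top"),70,180,220,270,5,"p4t.png")
E
python3 plan.py .4451 .1044 .2 84.8; python3 plan.py .4451 .1044 .2 -95.2
```

```text
row [4.98 0.89 0.15] [-4.41  2.12 -2.84] | dist mm 226.0 ang 25.3
G now [0.3846 0.2811 0.245 ] q [ 0.7  -0.04  1.92 -0.35  0.96 -0.7 ] t 25.3 open mm 52.1
row [  0.22 -34.28  -7.58] [-4.41  2.12 -2.84] | dist mm 226.0 ang 175.6
G now [0.3846 0.2811 0.245 ] q [ 0.7  -0.04  1.92 -0.35  0.96 -0.7 ] t 25.3 open mm 52.1
```

View pics/p4.png

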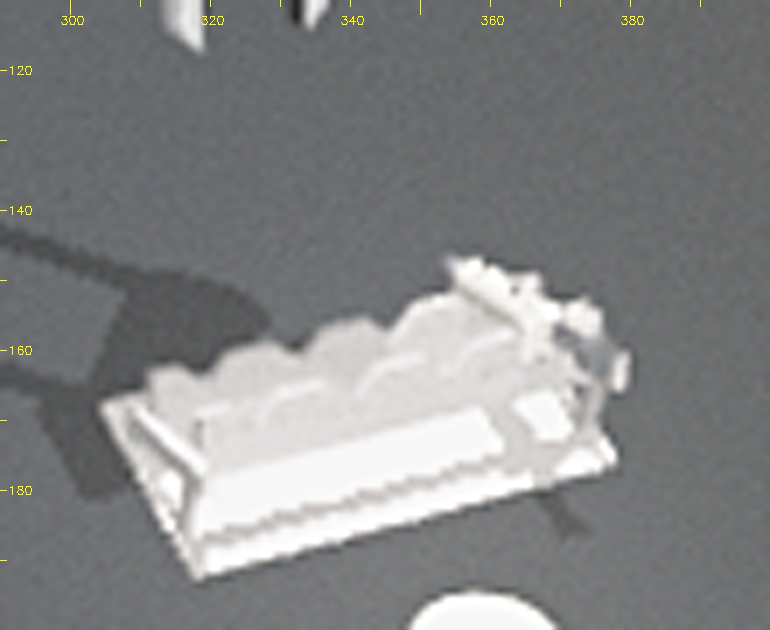

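View pics/l6_t.png

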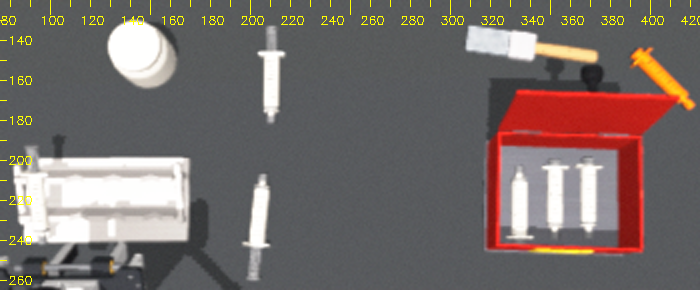

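```bash
python3 - <<'E'
from h import *
crop(bot.get_image("top"),190,125,230,270,5,"ad.png")
E
python3 plan.py .6491 .0862 .2 88.9
```

```text
row [ 4.98  0.1  -0.03] [-4.84  4.26 -7.46] | dist mm 394.0 ang 24.9
G now [0.3849 0.2822 0.245 ] q [ 0.7  -0.04  1.91 -0.35  0.96 -0.7 ] t 25.35 open mm 51.4
```

View pics/ad.png

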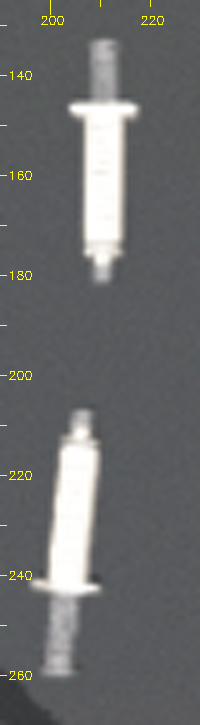

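Call:
{"fn": "move_arm", "kwargs": {
  "rows": [
    [[1, 0, 0, -0.6, 0.5, -0.9, 0.1], [2, 0, 0, -1.2, 1.0, -1.8, 0.1], [3, 0.1, 0, -1.8, 1.5, -2.7, 0.1], [4, 0.1, 0, -2.4, 2.1, -3.7, 0.1], [4.98, 0.1, 0, -3, 2.6, -4.6, 0.1]]
  ]
}}

```text
time_s: 25.85
tcp_pos: [0.521, 0.1617, 0.3914]
tcp_rot: [0.505, -0.504, -0.494, 0.497]
ft_force: [0.7, 0.4, 0.0]
opening: 0.55
```

```bash
python3 plan.py .6491 .0862 .12 88.9
```

```text
row [-0.03  0.01 -0.01] [-1.83  2.27 -3.24] | dist mm 174.0 ang 0.2
G now [0.5205 0.1614 0.211 ] q [ 0.17  0.24  1.59 -0.    1.32 -1.38] t 25.85 open mm 51.7
```

Call:
{"fn": "move_arm", "kwargs": {
  "rows": [
    [[0, 0, 0, -0.6, 0.3, -1, 0.1], [0, 0, 0, -1.2, 0.8, -2, 0.1], [0, 0, 0, -1.83, 1.4, -3, 0.1], [0, 0, 0, -1.83, 2.4, -3.24, 0.1], [0, 0, 0, -1.83, 3.4, -3.24, 0.1]]
  ]
}}

```text
time_s: 26.35
tcp_pos: [0.6526, 0.086, 0.2521]
tcp_rot: [-0.504, 0.505, 0.495, -0.496]
ft_force: [-0.1, 1.0, -0.3]
opening: 0.548
```

```bash
python3 plan.py .6491 .0862 .05 88.9;python3 - <<'E'
from h import *
crop(bot.get_image("scene"),230,140,370,260,5,"a1.png")
E
```

```text
row [-0.01  0.01 -0.02] [0.   0.54 0.09] | dist mm 22.0 ang 0.1
G now [0.6525 0.0858 0.0717] q [ 0.03  0.51  1.53 -0.    1.1  -1.53] t 26.35 open mm 51.5
```

View pics/a1.png

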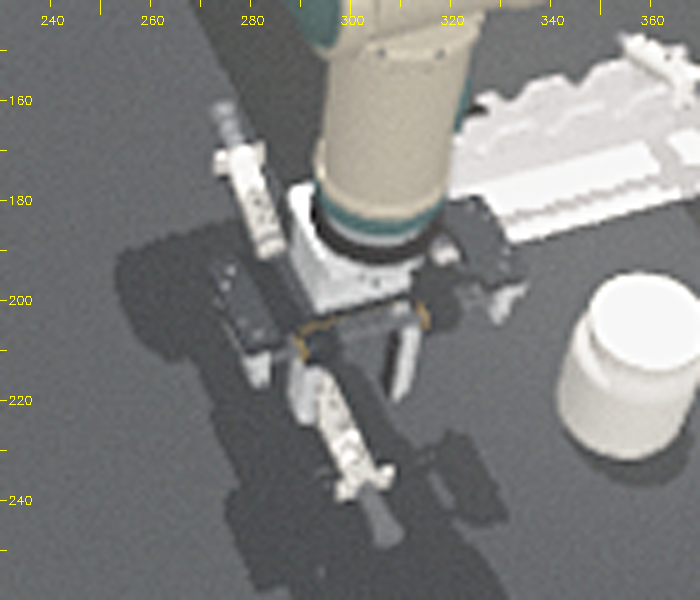

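Call:
{"fn": "move_arm", "kwargs": {
  "rows": [
    [[0, 0, 0, 0, 0.7, 0.08, 0.1], [0, 0, 0, 0, 1.2, 0.08, 0.1], [0, 0, 0, 0, 1.27, 0.08, 0.1], [0, 0, 0, 0, 1.27, 0.08, 0.1], [0, 0, 0, 0, 1.27, 0.08, 0.1]]
  ]
}}

```text
time_s: 26.9
tcp_pos: [0.6441, 0.0879, 0.1993]
tcp_rot: [0.508, -0.5, -0.491, 0.501]
ft_force: [-9.5, -2.0, 29.1]
opening: 0.55
```

```bash
python3 plan.py .6491 .0862 .0213 88.9
```

```text
row [-0.2   0.04 -0.03] [-0.04 -0.06 -0.13] | dist mm 6.0 ang 1.0
G now [0.6409 0.0875 0.0189] q [ 0.03  0.55  1.6  -0.    1.01 -1.53] t 26.9 open mm 51.7
```

Call:
{"fn": "move_arm", "kwargs": {
  "rows": [
    [[-0.2, 0, 0, -0.04, -0.08, -0.13, 0.1], [-0.2, 0, 0, -0.04, -0.08, -0.13, 0.1], [-0.2, 0, 0, -0.04, -0.08, -0.13, 0.1]]
  ]
}}

```text
time_s: 27.2
tcp_pos: [0.6498, 0.0872, 0.2022]
tcp_rot: [-0.503, 0.504, 0.496, -0.497]
ft_force: [0.2, 0.2, 0.2]
opening: 0.552
```

```bash
python3 plan.py .6491 .0862 .0213 88.9; python3 -c "
from h import *
print(bot.get_obs()['ft_force'])
crop(bot.get_image('scene'),250,150,350,250,7,'a2.png')"
```

```text
row [ 0.    0.06 -0.03] [-0.02  0.01  0.02] | dist mm 1.0 ang 0.3
G now [0.6499 0.0868 0.0218] q [ 0.03  0.55  1.59 -0.    1.   -1.53] t 27.2 open mm 51.9
[0.18889775 0.22039363 0.19219213]
```

View pics/a2.png

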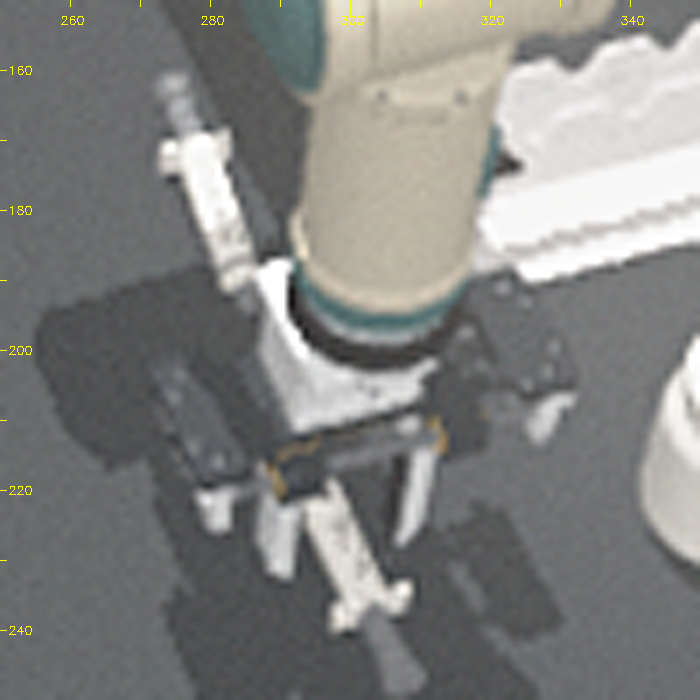

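Well placed, unloaded. Close.

Call:
{"fn": "move_arm", "kwargs": {
  "rows": [
    [[0, 0, 0, 0, 0, 0, -0.8], [0, 0, 0, 0, 0, 0, -0.8], [0, 0, 0, 0, 0, 0, -0.8], [0, 0, 0, 0, 0, 0, -0.8], [0, 0, 0, 0, 0, 0, -0.8]]
  ]
}}

```text
time_s: 27.75
tcp_pos: [0.6495, 0.0868, 0.2015]
tcp_rot: [-0.503, 0.504, 0.495, -0.497]
ft_force: [-0.1, -0.3, -0.1]
opening: 0.225
```

Call:
{"fn": "move_arm", "kwargs": {
  "rows": [
    [[0, 0, 0, 0, -0.8, 0, -0.8], [0, 0, 0, 0, -2, 0, -0.8], [0, 0, 0, 0, -3.2, 0.2, -0.8], [0, 0, 0, 0, -4.4, 0.6, -0.8], [0, 0, 0, 0, -5, 1.4, -0.8]]
  ]
}}

```text
time_s: 28.25
tcp_pos: [0.5952, 0.0879, 0.4059]
tcp_rot: [-0.501, 0.506, 0.497, -0.495]
ft_force: [-1.1, -0.2, 0.5]
opening: 0.223
```

```bash
python3 rp.py 2 80 0 10.5
```

```text
row [-4.92 -0.01 -0.03] [5.49 2.23 6.18] dist 342.2 open 21.0 F [-1.1 -0.2  0.5] t 28.25 q [ 0.03  0.31  1.45 -0.    1.37 -1.52]
```

Call:
{"fn": "move_arm", "kwargs": {
  "rows": [
    [[-1, 0, 0, 0.8, 0, 0.9, -0.8], [-2, 0, 0, 1.6, 0, 1.8, -0.8], [-3, 0, 0, 2.4, 0, 2.7, -0.8], [-4, 0, 0, 3.2, 0.3, 3.6, -0.8], [-4.9, 0, 0, 4, 0.6, 4.5, -0.8]]
  ]
}}

```text
time_s: 28.75
tcp_pos: [0.4159, 0.2511, 0.3808]
tcp_rot: [-0.382, 0.602, 0.592, -0.376]
ft_force: [-0.1, 0.1, -0.6]
opening: 0.222
```

```bash
python3 rp.py 2 80 0 10.5
```

```text
row [ 0.04 -0.02 -0.01] [1.47 0.81 2.17] dist 109.7 open 20.9 F [-0.1  0.1 -0.6] t 28.75 q [ 0.48  0.07  1.88 -0.28  0.82 -0.92]
```

Call:
{"fn": "move_arm", "kwargs": {
  "rows": [
    [[0, 0, 0, 0.6, 0.3, 0.9, -0.8], [0, 0, 0, 1.2, 0.6, 1.8, -0.8], [0, 0, 0, 1.47, 1.2, 2.17, -0.8], [0, 0, 0, 1.47, 1.8, 2.17, -0.8], [0, 0, 0, 1.47, 2.2, 2.17, -0.8]]
  ]
}}

```text
time_s: 29.25
tcp_pos: [0.3749, 0.3108, 0.2628]
tcp_rot: [-0.382, 0.601, 0.592, -0.377]
ft_force: [0.5, 0.5, 0.5]
opening: 0.23
```

```bash
python3 rp.py 2 3 0 10.5;python3 - <<'E'
from h import *
crop(bot.get_image("scene"),280,90,400,200,6,"p5.png")
E
```

```text
row [ 0.02 -0.   -0.01] [-0.01  0.51 -0.03] dist 20.4 open 21.6 F [0.5 0.5 0.5] t 29.25 q [ 0.65  0.22  2.04 -0.5   0.58 -0.53]
```

View pics/p5.png

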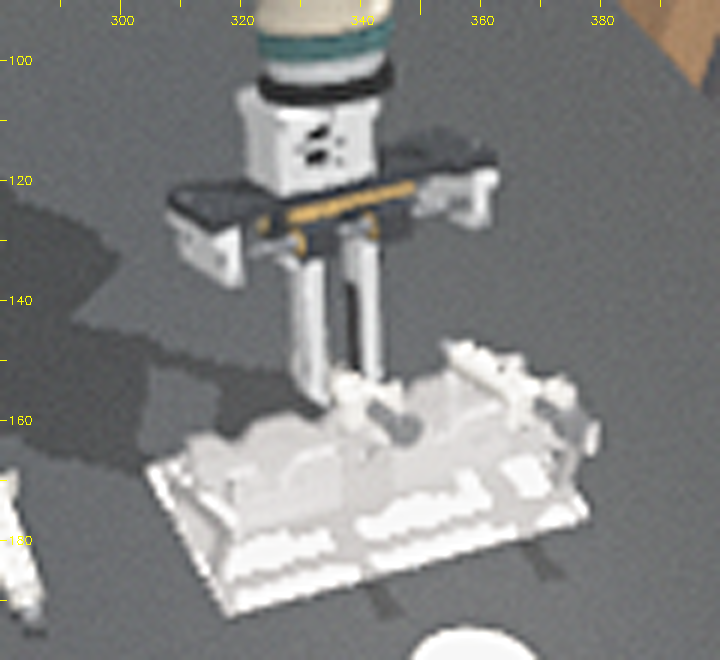

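Call:
{"fn": "move_arm", "kwargs": {
  "rows": [
    [[0, 0, 0, 0, 0.3, -0.03, -0.8], [0, 0, 0, 0, 0.5, -0.03, -0.8], [0, 0, 0, 0, 0.55, -0.03, -0.8], [0, 0, 0, 0, 0.58, -0.03, -0.8], [0, 0, 0, 0, 0.58, -0.03, -0.8]]
  ]
}}

```text
time_s: 29.8
tcp_pos: [0.386, 0.3095, 0.2412]
tcp_rot: [-0.382, 0.602, 0.591, -0.378]
ft_force: [-0.7, -2.0, 1.6]
opening: 0.227
```

```bash
python3 rp.py 2 0 0 10.5
```

```text
row [-0.01 -0.01 -0.05] [ 0.02 -0.02 -0.01] dist 1.3 open 21.3 F [-0.7 -2.   1.6] t 29.8 q [ 0.64  0.26  2.06 -0.53  0.53 -0.5 ]
```

Seated in groove 2; release and back off.

Call:
{"fn": "move_arm", "kwargs": {
  "rows": [
    [[0, 0, 0, 0, 0, 0, -0.2], [0, 0, 0, 0, 0, 0, -0.2], [0, 0, 0, 0, 0, 0, -0.2], [0, 0, 0, 0, -0.6, 0, -0.2], [0, 0, 0, 0, -1.6, 0, -0.2]]
  ]
}}

```text
time_s: 30.3
tcp_pos: [0.3589, 0.3099, 0.2979]
tcp_rot: [-0.383, 0.602, 0.589, -0.38]
ft_force: [0.7, 0.6, 0.7]
opening: 0.402
```

Call:
{"fn": "move_arm", "kwargs": {
  "rows": [
    [[0, 0, 0, 0, -1, 0, -0.2], [0, 0, 0, 0, -2, 0, 0.1], [0, 0, 0, -1, -3, 0, 0.1], [0, 0, 0, -2.2, -3, 0, 0.1], [0, 0, 0, -3.4, -3, 0, 0.1]]
  ]
}}

```text
time_s: 30.8
tcp_pos: [0.3057, 0.1759, 0.4097]
tcp_rot: [-0.381, 0.601, 0.592, -0.379]
ft_force: [0.6, -1.2, -0.1]
opening: 0.55
```

```bash
python3 look.py l7; python3 plan.py .4451 .1044 .25 24; python3 - <<'E'
from h import *
crop(bot.get_image("scene"),270,110,400,210,6,"p6.png")
E
```

```text
row [ 4.47 12.7   2.71] [-1.59  0.99 -3.44] | dist mm 156.0 ang 68.7
G now [0.3811 0.1681 0.2444] q [ 0.41 -0.18  2.03 -0.24  0.91 -1.02] t 30.9 open mm 51.9
```

View pics/p6.png

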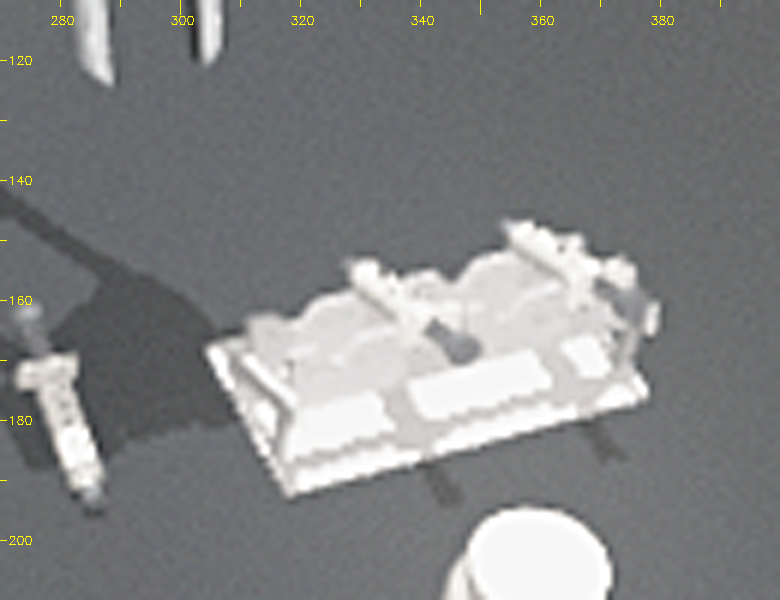

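View pics/l7_t.png

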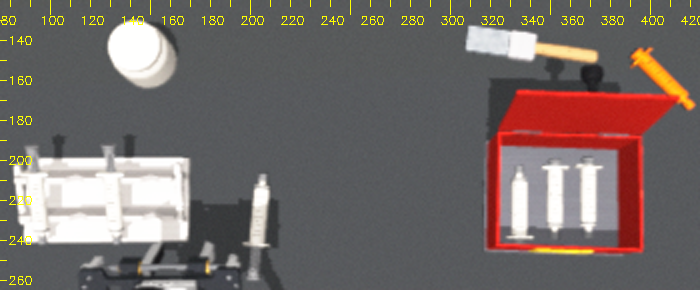

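Call:
{"fn": "move_arm", "kwargs": {
  "rows": [
    [[0.6, 1.5, 0.3, -0.3, 0.2, -0.7, 0.1], [1.1, 3, 0.6, -0.6, 0.4, -1.4, 0.1], [1.7, 4.5, 1, -0.9, 0.6, -2.1, 0.1], [2.3, 6.2, 1.3, -1.2, 0.8, -2.8, 0.1], [2.9, 8, 1.7, -1.59, 0.99, -3.44, 0.1]]
  ]
}}

```text
time_s: 31.45
tcp_pos: [0.4481, 0.1078, 0.4303]
tcp_rot: [-0.599, 0.683, 0.334, -0.251]
ft_force: [0.4, 0.4, -0.0]
opening: 0.549
```

```bash
python3 plan.py .4451 .1044 .22 -20
```

```text
row [ 1.19 13.78  1.67] [-0.16  0.73  0.12] | dist mm 30.0 ang 69.6
G now [0.4764 0.097  0.2525] q [ 0.12  0.05  1.73 -0.08  1.21 -0.72] t 31.45 open mm 51.6
```

Call:
{"fn": "move_arm", "kwargs": {
  "rows": [
    [[0.2, 1.6, 0.2, -0.16, 0.2, 0.12, 0.1], [0.3, 3.2, 0.4, -0.16, 0.4, 0.12, 0.1], [0.4, 4.8, 0.6, -0.16, 0.6, 0.12, 0.1], [0.6, 6.4, 0.8, -0.16, 0.7, 0.12, 0.1], [0.7, 8, 1, -0.16, 0.7, 0.12, 0.1]]
  ]
}}

```text
time_s: 31.95
tcp_pos: [0.4454, 0.106, 0.4004]
tcp_rot: [-0.686, 0.723, 0.07, -0.037]
ft_force: [-0.5, -0.8, 0.2]
opening: 0.552
```

```bash
python3 plan.py .4451 .1044 .2 -60
```

```text
row [ 0.27 13.73  0.82] [-0.04  0.5  -0.01] | dist mm 20.0 ang 68.8
G now [0.4547 0.0972 0.2204] q [ 0.1   0.09  1.76 -0.06  1.25 -0.03] t 31.95 open mm 51.9
```

Call:
{"fn": "move_arm", "kwargs": {
  "rows": [
    [[0.1, 1.7, 0.2, 0, 0.2, 0, 0.1], [0.1, 3.4, 0.4, 0, 0.4, 0, 0.1], [0.2, 5.1, 0.5, 0, 0.5, 0, 0.1], [0.2, 6.8, 0.6, 0, 0.5, 0, 0.1], [0.2, 8.5, 0.6, 0, 0.5, 0, 0.1]]
  ]
}}

```text
time_s: 32.45
tcp_pos: [0.4473, 0.1067, 0.3796]
tcp_rot: [-0.669, 0.683, -0.204, 0.211]
ft_force: [0.5, -0.2, 0.3]
opening: 0.548
```

```bash
python3 plan.py .4451 .1044 .15 -95.2
```

```text
row [ 0.06 12.22  0.25] [-0.03  1.23 -0.06] | dist mm 49.0 ang 61.1
G now [0.448  0.1029 0.1993] q [ 0.09  0.12  1.78 -0.02  1.24  0.69] t 32.45 open mm 51.5
```

Call:
{"fn": "move_arm", "kwargs": {
  "rows": [
    [[0, 1.7, 0.1, 0, 0.2, 0, 0.1], [0, 3.4, 0.2, 0, 0.4, 0, 0.1], [0, 5.1, 0.2, 0, 0.6, 0, 0.1], [0, 6.8, 0.2, 0, 0.8, 0, 0.1], [0, 8.5, 0.25, 0, 1, 0, 0.1]]
  ]
}}

```text
time_s: 32.95
tcp_pos: [0.4481, 0.1076, 0.3388]
tcp_rot: [-0.551, 0.557, -0.441, 0.438]
ft_force: [0.1, -0.0, 0.3]
opening: 0.553
```

```bash
python3 plan.py .4451 .1044 .08 -95.2
```

```text
row [0.09 3.68 0.03] [ 0.06  1.96 -0.08] | dist mm 79.0 ang 18.4
G now [0.4467 0.1069 0.1584] q [ 0.09  0.16  1.84 -0.    1.15  1.43] t 32.95 open mm 52.0
```

Call:
{"fn": "move_arm", "kwargs": {
  "rows": [
    [[0, 1.7, 0, 0, 0.6, 0, 0.1], [0.1, 3.4, 0, 0, 1.3, -0.05, 0.1], [0.1, 3.68, 0, 0.06, 1.9, -0.08, 0.1], [0.1, 3.68, 0, 0.06, 1.96, -0.08, 0.1]]
  ]
}}

```text
time_s: 33.35
tcp_pos: [0.4441, 0.1055, 0.2576]
tcp_rot: [0.475, -0.48, 0.522, -0.521]
ft_force: [0.0, 0.5, 0.9]
opening: 0.549
```

```bash
python3 plan.py .4451 .1044 .0215 -95.2;python3 - <<'E'
from h import *
crop(bot.get_image("scene"),220,100,350,210,6,"d1.png")
E
```

```text
row [0.06 0.02 0.05] [0.02 1.39 0.03] | dist mm 56.0 ang 0.4
G now [0.4431 0.1048 0.0772] q [ 0.08  0.24  1.97 -0.    0.94  1.74] t 33.35 open mm 51.6
```

View pics/d1.png

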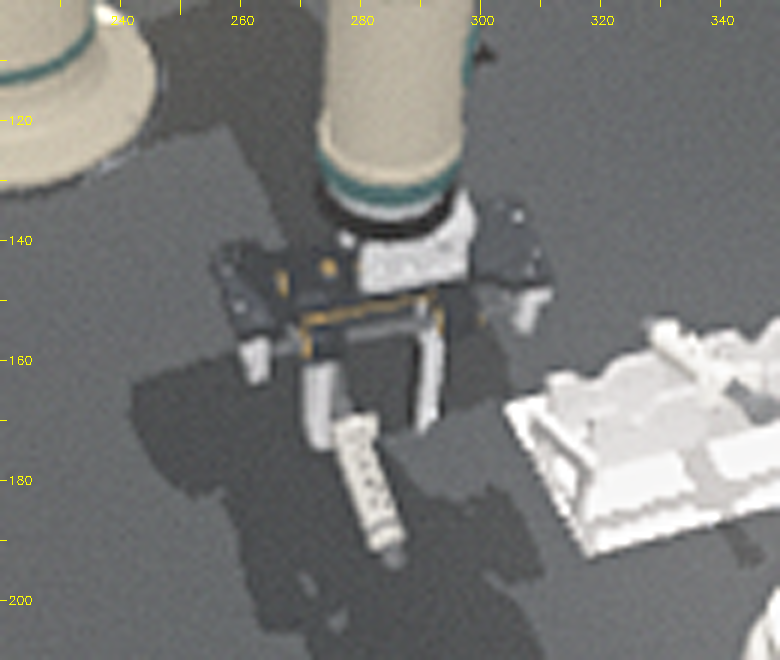

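Call:
{"fn": "move_arm", "kwargs": {
  "rows": [
    [[0, 0, 0, 0, 0.8, 0.03, 0.1], [0, 0, 0, 0, 1.2, 0.03, 0.1], [0, 0, 0, 0, 1.34, 0.03, 0.1], [0, 0, 0, 0, 1.34, 0.03, 0.1], [0, 0, 0, 0, 1.34, 0.03, 0.1]]
  ]
}}

```text
time_s: 33.9
tcp_pos: [0.4467, 0.1055, 0.2062]
tcp_rot: [-0.477, 0.478, -0.521, 0.522]
ft_force: [0.2, 0.4, 0.5]
opening: 0.55
```

```bash
python3 plan.py .4451 .1044 .0215 -95.2
```

```text
row [0.   0.03 0.04] [ 0.03  0.11 -0.04] | dist mm 5.0 ang 0.2
G now [0.4466 0.105  0.0258] q [ 0.08  0.32  2.03 -0.    0.8   1.74] t 33.9 open mm 51.7
```

Call:
{"fn": "move_arm", "kwargs": {
  "rows": [
    [[0, 0, 0, 0, 0.1, 0, 0.1], [0, 0, 0, 0, 0.1, 0, -0.8], [0, 0, 0, 0, 0.1, 0, -0.8], [0, 0, 0, 0, 0.1, 0, -0.8], [0, 0, 0, 0, 0.1, 0, -0.8]]
  ]
}}

```text
time_s: 34.4
tcp_pos: [0.4467, 0.1055, 0.2023]
tcp_rot: [-0.477, 0.478, -0.521, 0.522]
ft_force: [-0.5, -0.3, -0.2]
opening: 0.246
```

Call:
{"fn": "move_arm", "kwargs": {
  "rows": [
    [[0, 0, 0, 0, 0, 0, -0.8], [0, 0, 0, 0, 0, 0, -0.8], [0, 0, 0, 0, 0, 0, -0.8]]
  ]
}}

```text
time_s: 34.7
tcp_pos: [0.4467, 0.1054, 0.2023]
tcp_rot: [-0.477, 0.478, -0.521, 0.522]
ft_force: [0.5, -0.2, 0.5]
opening: 0.227
```

```bash
python3 plan.py .4451 .1044 .25 -95.2
```

```text
row [0.   0.03 0.03] [ 0.05 -5.7  -0.04] | dist mm 228.0 ang 0.2
G now [0.4467 0.1049 0.0219] q [ 0.08  0.32  2.04 -0.    0.78  1.74] t 34.7 open mm 21.4
```

Call:
{"fn": "move_arm", "kwargs": {
  "rows": [
    [[0, 0, 0, 0, -1, 0, -0.8], [0, -0.8, 0, 0, -2.2, 0, -0.8], [0, -2.4, 0, 0, -3.4, 0, -0.8], [0, -4, 0, 0, -4.6, 0, -0.8], [0, -5.6, 0, 0, -5.5, 0, -0.8]]
  ]
}}

```text
time_s: 35.2
tcp_pos: [0.4466, 0.1061, 0.4255]
tcp_rot: [-0.59, 0.591, -0.387, 0.39]
ft_force: [1.6, -1.1, -0.2]
opening: 0.223
```

Call:
{"fn": "move_arm", "kwargs": {
  "rows": [
    [[0, -1.7, 0, 0, 0, 0, -0.8], [0, -3.4, 0, 0, 0, 0, -0.8], [0, -5.1, 0, 0, 0, 0, -0.8], [0, -6.8, 0, 0, 0, 0, -0.8], [0, -8.5, 0, 0, 0, 0, -0.8]]
  ]
}}

```text
time_s: 35.7
tcp_pos: [0.4464, 0.1061, 0.4253]
tcp_rot: [-0.691, 0.693, -0.145, 0.147]
ft_force: [0.4, 0.2, 0.1]
opening: 0.225
```

```bash
python3 plan.py .44 .18 .24 40; python3 -c "
from h import *
crop(bot.get_image('scene'),220,60,350,210,5,'d2.png')"
```

```text
row [  0.04 -12.77   0.03] [-0.89  0.12  1.62] | dist mm 74.0 ang 63.9
G now [0.4469 0.1056 0.2449] q [ 0.08  0.09  1.7  -0.    1.36  0.5 ] t 35.7 open mm 21.2
```

View pics/d2.png

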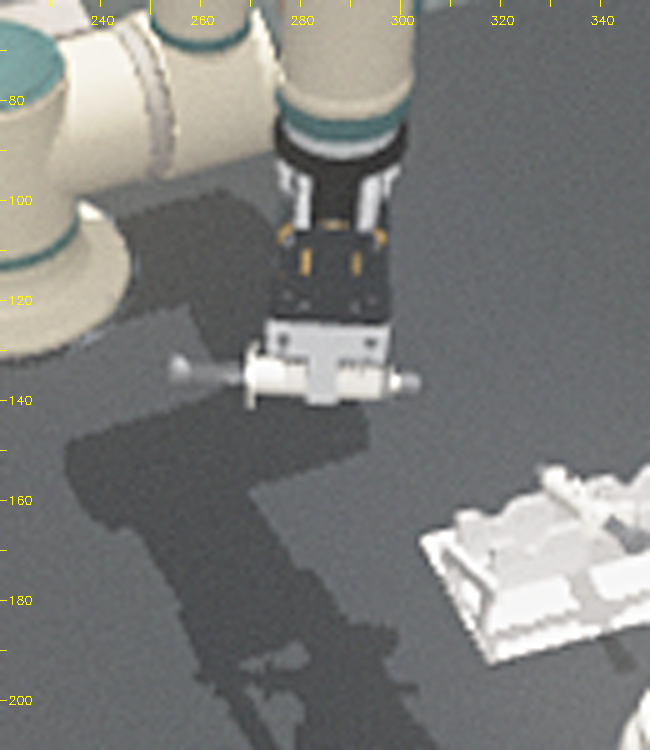

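Call:
{"fn": "move_arm", "kwargs": {
  "rows": [
    [[0, -1.7, 0, -0.2, 0, 0.3, -0.8], [0, -3.4, 0, -0.4, 0, 0.7, -0.8], [0, -5.1, 0, -0.5, 0, 1, -0.8], [0, -6.8, 0, -0.7, 0, 1.3, -0.8], [0, -8.5, 0, -0.89, 0, 1.6, -0.8]]
  ]
}}

```text
time_s: 36.25
tcp_pos: [0.4393, 0.1795, 0.4248]
tcp_rot: [-0.696, 0.699, 0.117, -0.116]
ft_force: [0.1, -0.2, -0.6]
opening: 0.227
```

```bash
python3 plan.py .43 .24 .24 80
```

```text
row [ 4.000e-02 -1.221e+01 -1.000e-02] [0.27 0.11 1.51] | dist mm 61.0 ang 61.0
G now [0.4396 0.179  0.2444] q [ 0.24  0.11  1.67 -0.    1.36 -0.09] t 36.25 open mm 21.3
```

Call:
{"fn": "move_arm", "kwargs": {
  "rows": [
    [[0, -1.7, 0, 0.05, 0, 0.3, -0.8], [0, -3.4, 0, 0.1, 0, 0.6, -0.8], [0, -5.1, 0, 0.15, 0, 0.9, -0.8], [0, -6.8, 0, 0.2, 0, 1.2, -0.8], [0, -8.5, 0, 0.27, 0, 1.5, -0.8]]
  ]
}}

```text
time_s: 36.75
tcp_pos: [0.4297, 0.2403, 0.4244]
tcp_rot: [-0.606, 0.608, 0.362, -0.362]
ft_force: [-0.0, -0.3, 0.3]
opening: 0.228
```

```bash
python3 rp.py 1 80 0 10.9
```

```text
row [-4.88 -5.41 -1.23] [-0.56  2.73  1.93] dist 135.7 open 21.4 F [-0.  -0.3  0.3] t 36.75 q [ 0.37  0.14  1.64 -0.    1.37 -0.71]
```

Call:
{"fn": "move_arm", "kwargs": {
  "rows": [
    [[-1, -1.1, -0.24, -0.1, 0.3, 0.4, -0.8], [-2, -2.2, -0.48, -0.2, 0.8, 0.8, -0.8], [-3, -3.25, -0.73, -0.3, 1.4, 1.2, -0.8], [-4, -4.3, -0.97, -0.4, 2, 1.6, -0.8], [-4.88, -5.41, -1.23, -0.56, 2.73, 1.93, -0.8]]
  ]
}}

```text
time_s: 37.25
tcp_pos: [0.3504, 0.2573, 0.3149]
tcp_rot: [-0.381, 0.6, 0.594, -0.376]
ft_force: [0.4, -0.2, -0.5]
opening: 0.227
```

```bash
python3 rp.py 1 25 0 10.9
```

```text
row [0.06 0.01 0.03] [-0.01  1.38 -0.01] dist 55.3 open 21.3 F [ 0.4 -0.2 -0.5] t 37.25 q [ 0.58  0.07  2.07 -0.39  0.67 -0.71]
```

Call:
{"fn": "move_arm", "kwargs": {
  "rows": [
    [[0, 0, 0, 0, 0.6, 0, -0.8], [0, 0, 0, 0, 1.1, 0, -0.8], [0, 0, 0, 0, 1.38, 0, -0.8], [0, 0, 0, 0, 1.38, 0, -0.8]]
  ]
}}

```text
time_s: 37.65
tcp_pos: [0.3742, 0.2569, 0.2638]
tcp_rot: [-0.382, 0.601, 0.593, -0.376]
ft_force: [-0.7, -0.1, -0.6]
opening: 0.226
```

```bash
python3 rp.py 1 2 0 10.9;python3 - <<'E'
from h import *
crop(bot.get_image("scene"),270,90,390,200,6,"p7.png")
E
```

```text
row [0.03 0.   0.01] [-0.01  0.55 -0.02] dist 21.9 open 21.2 F [-0.7 -0.1 -0.6] t 37.65 q [ 0.54  0.17  2.12 -0.46  0.53 -0.65]
```

View pics/p7.png

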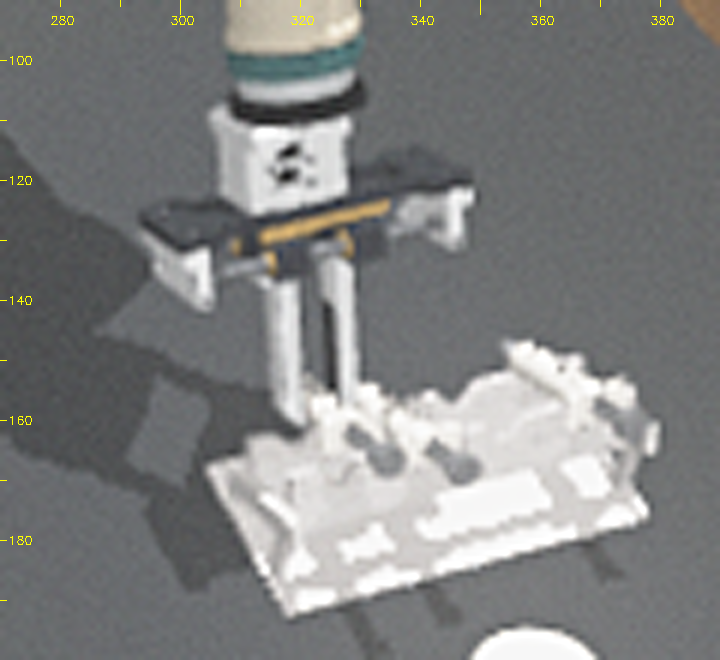

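Call:
{"fn": "move_arm", "kwargs": {
  "rows": [
    [[0, 0, 0, 0, 0.3, 0, -0.8], [0, 0, 0, 0, 0.5, 0, -0.8], [0, 0, 0, 0, 0.56, 0, -0.8], [0, 0, 0, 0, 0.6, 0, -0.8], [0, 0, 0, 0, 0.6, 0, -0.8]]
  ]
}}

```text
time_s: 38.2
tcp_pos: [0.3843, 0.2562, 0.2433]
tcp_rot: [-0.381, 0.601, 0.593, -0.376]
ft_force: [-1.0, -3.3, 4.5]
opening: 0.227
```

```bash
python3 rp.py 1 0 0 10.9
```

```text
row [ 0.04  0.   -0.01] [ 0.01  0.03 -0.01] dist 1.1 open 21.4 F [-1.  -3.3  4.5] t 38.2 q [ 0.53  0.21  2.13 -0.51  0.47 -0.61]
```

Call:
{"fn": "move_arm", "kwargs": {
  "rows": [
    [[0, 0, 0, 0, 0, 0, -0.25], [0, 0, 0, 0, 0, 0, -0.25], [0, 0, 0, 0, 0, 0, -0.25], [0, 0, 0, 0, -0.6, 0, -0.25], [0, 0, 0, 0, -1.6, 0, -0.25]]
  ]
}}

```text
time_s: 38.7
tcp_pos: [0.3568, 0.2563, 0.2998]
tcp_rot: [-0.382, 0.601, 0.591, -0.379]
ft_force: [1.3, 0.4, 0.4]
opening: 0.375
```

Call:
{"fn": "move_arm", "kwargs": {
  "rows": [
    [[0, 0, 0, 0, -1, 0, -0.2], [0, 0, 0, 0, -2, 0, 0.1], [0, 0, 0, -1, -3, 0, 0.1], [0, 0, 0, -2.2, -3.4, 0, 0.3], [0, 0, 0, -3.4, -3.4, 0, 0.3]]
  ]
}}

```text
time_s: 39.2
tcp_pos: [0.297, 0.1259, 0.4262]
tcp_rot: [-0.379, 0.6, 0.594, -0.377]
ft_force: [0.5, 0.0, -0.5]
opening: 0.643
```

```bash
python3 look.py l8; python3 - <<'E'
from h import *
crop(bot.get_image("scene"),290,130,400,210,7,"p8.png")
crop(bot.get_image("top"),70,180,190,260,6,"p8t.png")
E
python3 plan.py .45 .0 .33 20
```

```text
row [ 4.39 13.54  2.98] [-3.04 -0.32 -4.42] | dist mm 215.0 ang 72.7
G now [0.374  0.1225 0.2602] q [ 0.25 -0.25  2.04 -0.14  0.94 -1.24] t 39.4 open mm 61.3
```

View pics/p8.png

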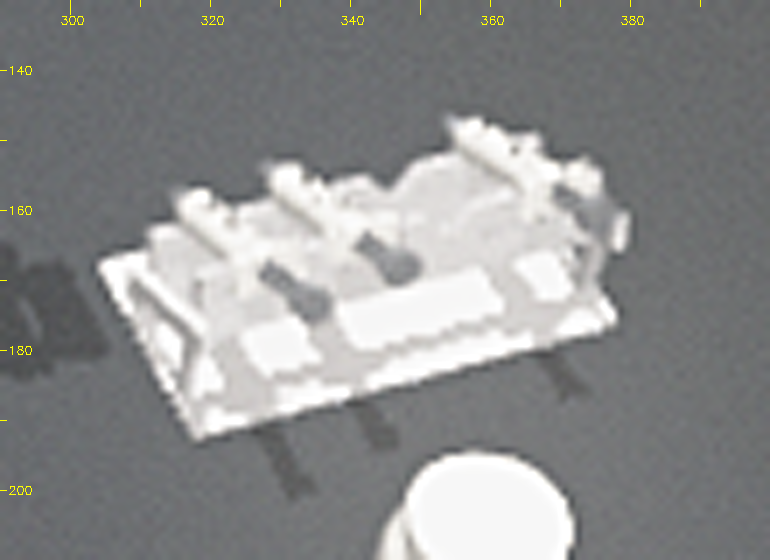

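View pics/p8t.png

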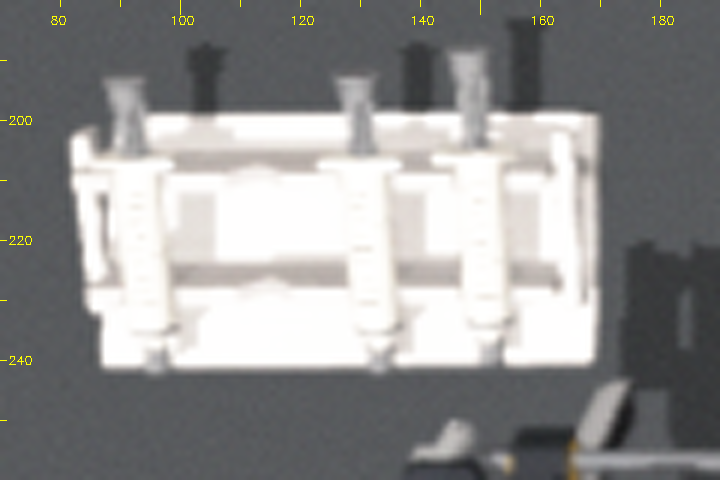

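View pics/l8_t.png

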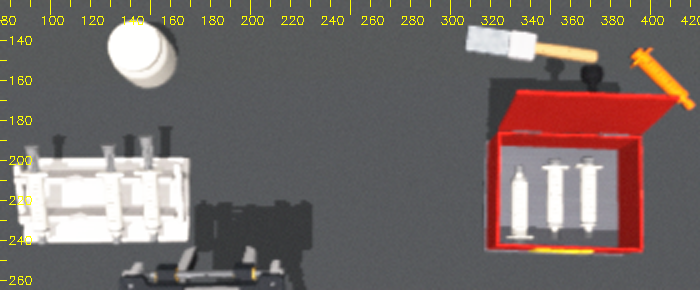

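```bash
python3 - <<'E'
from rk import *
d=bot.get_image("top"); o,B=rack((.4735,.3362))
for g,y,fl,tip in((4,.081,(93,206.3),(96,242)),(2,-.027,(130,206.5),(133,242)),(1,-.081,(149,205.5),(152,241))):
    print(g,"pred flange",w2p(d,o+B@[.0435,y,.0156]).round(1),fl,"tip",w2p(d,o+B@[-.063,y,.0156]).round(1),tip)
E
```

```text
4 pred flange [ 91.5 205.7] (93, 206.3) tip [ 95.4 240.5] (96, 242)
2 pred flange [129.5 205.5] (130, 206.5) tip [132.6 240.3] (133, 242)
1 pred flange [148.5 205.4] (149, 205.5) tip [151.2 240.2] (152, 241)
```

```bash
python3 plan.py .5985 -.3427 .36 87
```

```text
row [4.99 0.41 0.06] [-11.59   0.63  -8.21] | dist mm 569.0 ang 25.0
G now [0.3739 0.1241 0.2599] q [ 0.25 -0.25  2.04 -0.14  0.94 -1.24] t 39.45 open mm 60.8
```

```bash
python3 plan.py .45 -.05 .37 87
```

```text
row [4.99 0.41 0.06] [-4.34 -1.23 -4.85] | dist mm 265.0 ang 25.0
G now [0.3739 0.1241 0.2599] q [ 0.25 -0.25  2.04 -0.14  0.94 -1.24] t 39.45 open mm 60.8
```

Call:
{"fn": "move_arm", "kwargs": {
  "rows": [
    [[1, 0.1, 0, -0.8, -0.25, -0.9, 0.3], [2, 0.2, 0, -1.6, -0.5, -1.8, 0.3], [3, 0.3, 0, -2.4, -0.7, -2.7, 0.3], [4, 0.4, 0, -3.2, -0.95, -3.6, 0.3], [4.99, 0.41, 0, -4.1, -1.2, -4.6, 0.3]]
  ]
}}

```text
time_s: 39.95
tcp_pos: [0.4411, -0.0361, 0.543]
tcp_rot: [0.514, -0.509, -0.489, 0.488]
ft_force: [0.3, 0.9, -0.1]
opening: 0.649
```

```bash
python3 plan.py .5985 -.3427 .36 87
```

```text
row [-0.05  0.07  0.07] [-7.47 -0.   -4.29] | dist mm 345.0 ang 0.5
G now [ 0.4404 -0.0349  0.3626] q [-0.24  0.02  1.48  0.01  1.64 -1.77] t 39.95 open mm 61.0
```

Call:
{"fn": "move_arm", "kwargs": {
  "rows": [
    [[0, 0, 0, -1, 0, -0.6, 0.3], [0, 0, 0, -2, 0, -1.2, 0.3], [0, 0, 0, -3, 0, -1.8, 0.3], [0, 0, 0, -4, 0, -2.4, 0.3], [0, 0, 0, -5, 0, -3, 0.3]]
  ]
}}

```text
time_s: 40.45
tcp_pos: [0.5553, -0.24, 0.5395]
tcp_rot: [0.513, -0.507, -0.49, 0.489]
ft_force: [0.1, 0.6, -0.2]
opening: 0.649
```

```bash
python3 plan.py .5985 -.3427 .36 87
```

```text
row [-0.07  0.13  0.08] [-2.52 -0.05 -1.18] | dist mm 111.0 ang 0.9
G now [ 0.5543 -0.2386  0.3591] q [-0.52  0.29  1.17  0.    1.7  -2.05] t 40.45 open mm 61.0
```

Call:
{"fn": "move_arm", "kwargs": {
  "rows": [
    [[0, 0.1, 0, -1.2, 0, -0.6, 0.3], [0, 0.1, 0, -2.52, 0, -1.18, 0.3], [0, 0.1, 0, -2.52, 0, -1.18, 0.3], [0, 0.1, 0, -2.52, 0.6, -1.18, 0.3], [0, 0.1, 0, -2.52, 1, -1.18, 0.3]]
  ]
}}

```text
time_s: 40.95
tcp_pos: [0.6012, -0.3397, 0.4953]
tcp_rot: [0.516, -0.507, -0.489, 0.488]
ft_force: [-0.3, 0.9, 0.5]
opening: 0.647
```

```bash
python3 plan.py .5985 -.3427 .2468 87; python3 - <<'E'
from h import *
crop(bot.get_image("scene"),80,80,230,250,4,"q1.png")
E
```

```text
row [-0.1   0.08  0.1 ] [-0.09  1.7   0.05] | dist mm 68.0 ang 0.8
G now [ 0.5997 -0.338   0.3149] q [-0.62  0.43  1.05  0.    1.67 -2.14] t 40.95 open mm 60.8
```

View pics/q1.png

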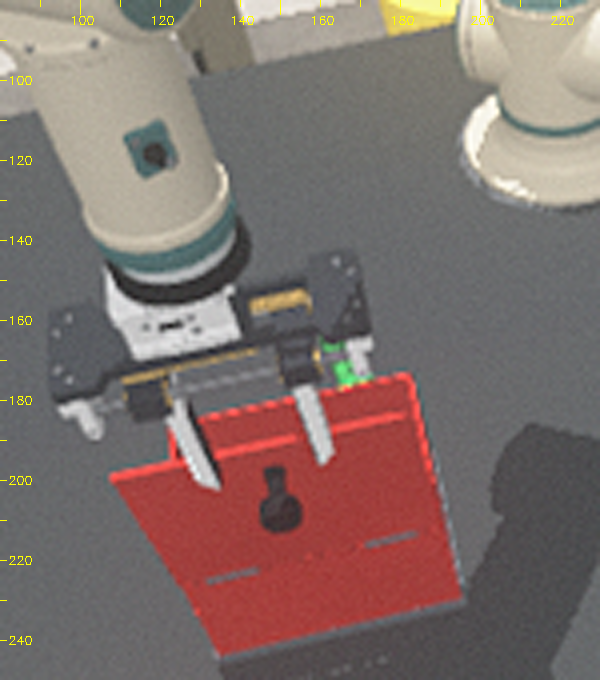

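Call:
{"fn": "move_arm", "kwargs": {
  "rows": [
    [[-0.1, 0.1, 0.1, -0.09, 0.6, 0.05, 0.3], [-0.1, 0.1, 0.1, -0.09, 1.2, 0.05, 0.3], [-0.1, 0.1, 0.1, -0.09, 1.7, 0.05, 0.3], [-0.1, 0.1, 0.1, -0.09, 1.7, 0.05, 0.3]]
  ]
}}

```text
time_s: 41.4
tcp_pos: [0.5992, -0.3386, 0.4209]
tcp_rot: [0.517, -0.508, -0.487, 0.488]
ft_force: [0.9, -0.0, 0.6]
opening: 0.651
```

```bash
python3 plan.py .5985 -.3427 .2468 87; python3 - <<'E'
from h import *
print(bot.get_obs()["ft_force"])
crop(bot.get_image("scene"),100,110,220,250,5,"q2.png")
E
```

```text
row [-0.12  0.03  0.08] [-0.1  -0.16  0.01] | dist mm 8.0 ang 0.8
G now [ 0.5973 -0.3372  0.2405] q [-0.62  0.45  1.2   0.    1.51 -2.14] t 41.4 open mm 61.2
[ 0.89947359 -0.04030284  0.61819519]
```

View pics/q2.png

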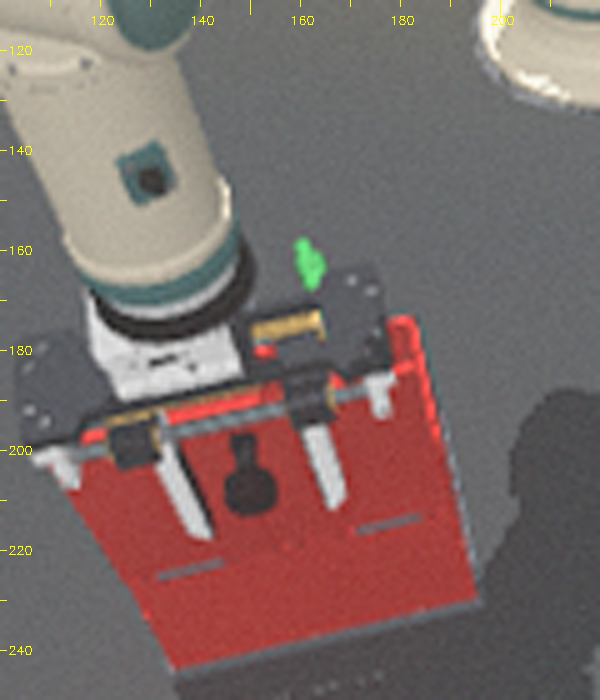

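Call:
{"fn": "move_arm", "kwargs": {
  "rows": [
    [[-0.1, 0, 0.1, -0.1, -0.16, 0, 0.3], [-0.1, 0, 0.1, -0.1, -0.16, 0, -0.8], [-0.1, 0, 0.1, -0.1, -0.16, 0, -0.8], [-0.1, 0, 0.1, -0.1, -0.16, 0, -0.8], [-0.1, 0, 0.1, -0.1, -0.16, 0, -0.8]]
  ]
}}

```text
time_s: 41.95
tcp_pos: [0.599, -0.3434, 0.4299]
tcp_rot: [-0.511, 0.514, 0.487, -0.488]
ft_force: [0.2, 0.0, -0.1]
opening: 0.345
```

Call:
{"fn": "move_arm", "kwargs": {
  "rows": [
    [[0, 0, 0, 0, 0, 0, -0.8], [0, 0, 0, 0, 0, 0, -0.8], [0, 0, 0, 0, 0, 0, -0.8]]
  ]
}}

```text
time_s: 42.25
tcp_pos: [0.599, -0.3425, 0.4298]
tcp_rot: [-0.512, 0.513, 0.487, -0.487]
ft_force: [0.5, 4.5, 0.8]
opening: 0.286
```

```bash
python3 lid.py 1.68 1.55 1.35 1.15 .95 .75 .55 .35 .15 0
```

```text
G [ 0.5993 -0.3427  0.2494] model [ 0.5953 -0.3425  0.2448] open 26.8 [0.5 4.5 0.8] t 42.25
1.55 [ 0.   -0.15  0.42]
1.35 [ 0.   -0.28  1.08]
1.15 [ 0.   -0.27  1.76]
.95 [ 0.   -0.12  2.43]
.75 [0.   0.15 3.05]
.55 [0.   0.54 3.61]
.35 [0.   1.04 4.08]
.15 [0.01 1.61 4.44]
0 [0.01 2.09 4.63]
```

Call:
{"fn": "move_arm", "kwargs": {
  "rows": [
    [[0, 0, 0, 0, -0.15, 0.42, -0.8], [0, 0, 0, 0, -0.28, 1.08, -0.8], [0, 0, 0, 0, -0.27, 1.76, -0.8], [0, 0, 0, 0, -0.12, 2.43, -0.8], [0, 0, 0, 0, 0.15, 3.05, -0.8]]
  ]
}}

```text
time_s: 42.75
tcp_pos: [0.4765, -0.3357, 0.4255]
tcp_rot: [-0.51, 0.514, 0.488, -0.487]
ft_force: [3.2, 4.3, -0.3]
opening: 0.285
```

```bash
python3 lid.py .75; python3 lid.py .82  .65 .45 .25 .1 0
```

```text
G [ 0.4775 -0.3361  0.2451] model [ 0.4733 -0.3363  0.2386] open 26.7 [ 3.2  4.3 -0.3] t 42.75
G [ 0.4775 -0.3361  0.2451] model [ 0.4818 -0.3368  0.243 ] open 26.7 [ 3.2  4.3 -0.3] t 42.75
.65 [0.   0.29 0.5 ]
.45 [0.   0.73 1.02]
.25 [0.   1.27 1.43]
.1 [0.   1.72 1.67]
0 [0.01 2.04 1.79]
```

Call:
{"fn": "move_arm", "kwargs": {
  "rows": [
    [[0, 0, 0, 0, 0.29, 0.48, -0.8], [0, 0, 0, 0, 0.73, 0.96, -0.8], [0, 0, 0, 0, 1.27, 1.35, -0.8], [0, 0, 0, 0, 1.72, 1.57, -0.8], [0, 0, 0, 0, 2.04, 1.67, -0.8]]
  ]
}}

```text
time_s: 43.25
tcp_pos: [0.4092, -0.3322, 0.3438]
tcp_rot: [-0.511, 0.514, 0.488, -0.486]
ft_force: [-0.1, 10.3, 36.6]
opening: 0.287
```

```bash
python3 lid.py 0 ; python3 - <<'E'
from h import *
crop(bot.get_image("scene"),90,110,220,250,5,"q3.png")
E
```

```text
G [ 0.4103 -0.3325  0.1634] model [ 0.4106 -0.3332  0.161 ] open 27.0 [-0.1 10.3 36.6] t 43.25
```

View pics/q3.png

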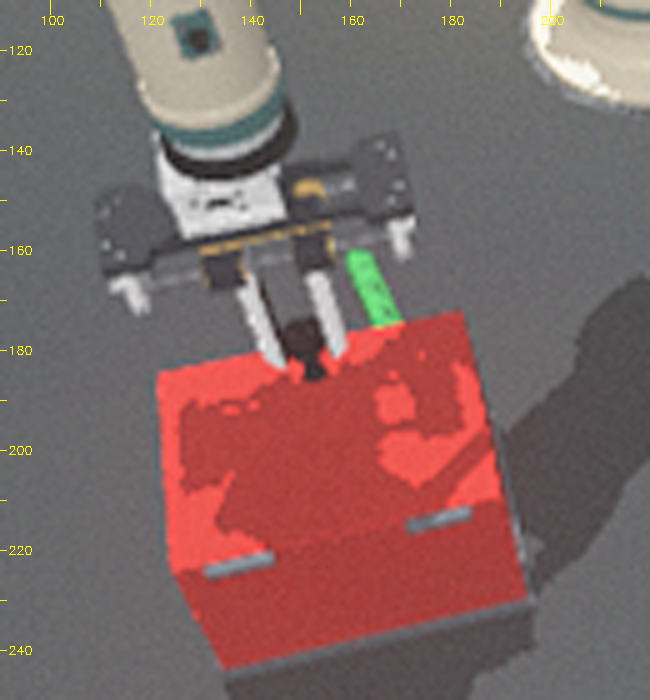

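Call:
{"fn": "move_arm", "kwargs": {
  "rows": [
    [[0, 0, 0, 0, 0, 0, 0.2], [0, 0, 0, 0, 0, 0, 0.3], [0, 0, 0, 0, 0, 0, 0.3], [0, 0, 0, 0, 0, 0, 0.3]]
  ]
}}

```text
time_s: 43.7
tcp_pos: [0.4092, -0.3326, 0.3434]
tcp_rot: [-0.51, 0.514, 0.488, -0.486]
ft_force: [0.4, 0.2, -0.1]
opening: 0.591
```

Call:
{"fn": "move_arm", "kwargs": {
  "rows": [
    [[0, 0, 0, 0, -1, 0, 0.3], [0, 0, 0, 0, -2, 0, 0.3], [0, 0, 0, 0, -3.2, 0, 0.3], [0, 0, 0, 0, -4, 1, 0.3], [0, 0, 0, 0, -4, 2, 0.3]]
  ]
}}

```text
time_s: 44.2
tcp_pos: [0.3287, -0.329, 0.5076]
tcp_rot: [-0.506, 0.517, 0.488, -0.488]
ft_force: [-0.2, -0.4, -0.9]
opening: 0.648
```

Call:
{"fn": "move_arm", "kwargs": {
  "rows": [
    [[0, 0, 0, 0.6, 0, 0.4, 0.3], [0, 0, 0, 1.2, 0, 0.8, 0.3], [0, 0, 0, 1.2, 0, 0.8, 0.3], [0, 0, 0, 1.2, 0, 0.8, 0.3]]
  ]
}}

```text
time_s: 44.6
tcp_pos: [0.2989, -0.2795, 0.5073]
tcp_rot: [-0.505, 0.518, 0.488, -0.488]
ft_force: [0.2, -0.0, 0.2]
opening: 0.65
```

```bash
python3 - <<'E'
from h import *
for n in("scene","top"):
    d=bot.get_image(n); cv2.imwrite(f"pics/fin_{n}.png",cv2.cvtColor(d["img"],cv2.COLOR_RGB2BGR))
crop(bot.get_image("top"),300,170,420,260,6,"fin_box.png")
E
```

```text
(no output)
```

View pics/fin_scene.png

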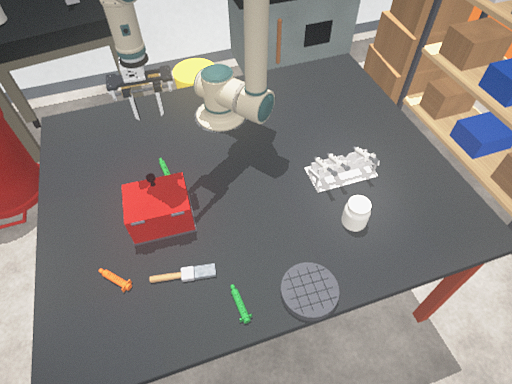

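View pics/fin_top.png

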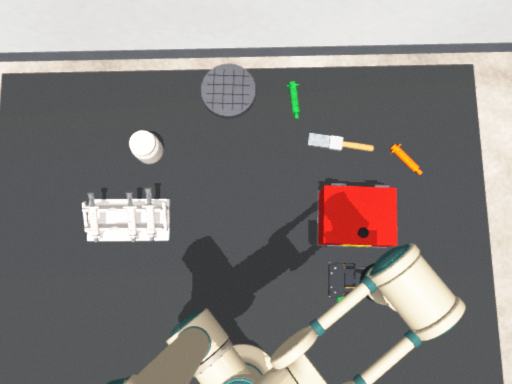

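View pics/fin_box.png

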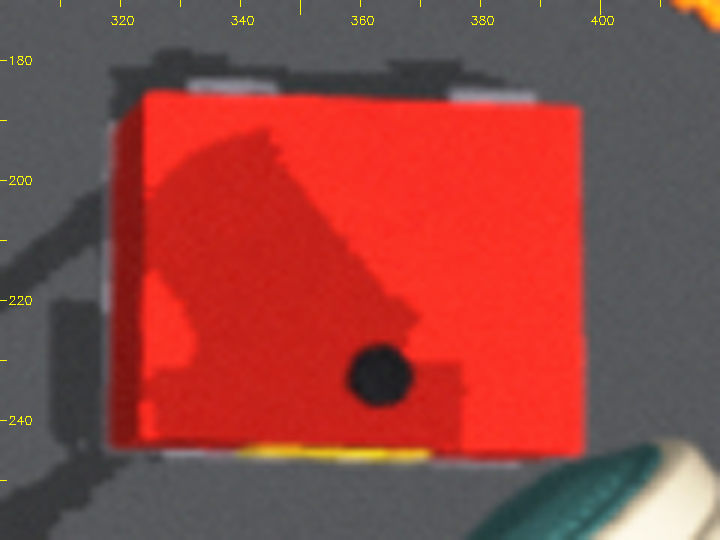

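The lid's outline and the knob at (363,232.5) match the starting shut picture. The tub and brush haven't moved, three syringes lie in the grooves, and the gripper is clear. Handing in.

```bash
python3 -c "
from workcell import bot
bot.finish_job(); print(bot.get_obs()['time_s'])"
```

```text
the job is handed in; nothing more can be done
the job is handed in; nothing more can be done
```

The job is handed in at about 45 s of the 210 s allowed. I opened the waste box and dropped in the three used-up syringes. I laid the three with compound left in grooves 4, 2 and 1, nozzles down the slope, then shut the lid by its knob.

**Last checks:**
- **Waste box:** the three used-up syringes lay flat inside before I shut the lid. Afterwards the lid and knob matched the starting picture of the shut box to the pixel.
- **Rack:** flange and nozzle pixels were within about 2 px of the predicted groove poses, so each syringe sits a few mm from its groove's middle. The limit is 20 mm. All three plungers are still out.
- **Bystanders:** the tub and brush look unmoved in the pictures, and the gripper was clear of everything.

**What did not go cleanly:**
- The fingertips touched the bench twice while picking up, with about 15 N and 29 N.
- The lid was pressed onto its stop with about 37 N of wrist force before I let go.
- One used-up syringe was gripped too high at first, so I opened and gripped it again lower.

I saw no syringe knocked aside and no slackening of the grip. The hand-in gives no verdict, so I can't confirm that it passed.

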